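# Hang the consumables tray on the cleat and stock it

## Task

Hang the small metal tray on the upright rack: with its front tipped up and its bottom swung out from the panel, hook the angled strip on its back over the cleat, under the roof, then lower it until it hangs level with its two rubber feet against the panel, and let go. Then put the copper nozzle into the hanging tray, and leave the square tube offcut where it is.

Things in the scene. Friction and masses are not known exactly. Their poses are not given: they have to be found in the camera images.
- rack: Fixed grey sheet-metal rack (mm). Origin on the worktop under the middle of its upright panel's front face (plane x = 0, 220 wide, 300 high); x goes through the panel away from the robot, y left, z up. A roof, underside z = 300, top lip z = 314, juts 90 out to -x: no room for an upright gripper near the panel, it must lean 20 to 50 degrees with its body away from the panel.
- cleat_edge (a point): Middle of the cleat's upper free edge, 22 mm in front of the panel face, 200 up; rack axes. The cleat is a steel strip 200 long (y), 4 thick, rising from the panel at height 170 outward to this edge, 34 degrees off vertical. Behind it is a V slot, 20 wide at its mouth, closed at the bottom. The tray may hang anywhere within 45 of its middle.
- tray_grip (a point): Centre of the black grip block (34 x by 14 y by 26 z mm) on the front of the loose bare-metal tray, about 300 g; pinch it across y, the tool may lean in the x-z plane. Tray axes: x to its back, y left, z up. Tray box 66 x by 120 y by 42 z, back wall 85 high. The block's centre is 52 in front of the middle of the box, 38 above its underside.
- tray_strip (a point): Middle of the lower free edge of the angled strip on the tray's back, 105 mm behind and 17 above tray_grip; tray axes. The strip, 110 wide, 4 thick, slopes 34 degrees off vertical, from the back wall's top (21 nearer, 30 higher) back and down to here. Feet at the bottom reach 5 further back. Hung home, this edge is about 5 in front of the panel and 15 below the cleat edge.
- tray_floor (a point): Middle of the tray's inner floor, 4 mm above its underside, 52 behind and 34 below tray_grip; the inside is 58 (x) by 112 (y) and 38 deep. Tray axes.
- nozzle_mid (a point): Centre of the loose copper welding nozzle, a plain open tube 27 mm across and 58 high, about 70 g, standing on the worktop (this point 29 up). z along its axis.
- tube_mid (a point): Centre of the loose rusty square tube offcut, 30 (x) by 60 (y) by 30 (z) mm, lying on the worktop near the nozzle. A bystander that must stay.
Mind the look-alikes: they are no part of the job. Leave any purple look-alike of the part that bears nozzle_mid alone.

How it is judged:
By the outcome, as a careful person would: the job done as asked, in the order asked, and still so for the second after the job is handed in, with the robot touching nothing.
It also fails if it takes over 72 s, if anything falls off the work surface, if the arm or the gripper's body presses on something with over 40 N, if the wrist force passes 120 N, or if a joint passes its speed limit or range.

## Robot

A 7-joint arm with a two-finger parallel gripper is mounted at the origin on a cart in front of the work surface, level with it; the furniture and walls round the work are solid. World frame = base frame: x ahead of the robot, y to its left, z up, the work surface at z = 0. Lengths are in m, angles in rad, forces in N, time in s.
With the tool pointing down it reaches from about 0.425 to 0.875 m from the base axis. Payload 4.7 kg.
Tool frame: the origin (TCP) lies midway between the tips of the shut fingers; the grasp point (between the pads) lies 19 mm behind it; x points along the fingers, y is the direction in which the jaws open and shut, and the axes are right-handed (so a half turn about x gives the same grasp; the last joint's range is limited). The gripper opens to 87 mm and grips with 3 to 60 N. Pads are 19 mm wide; open, the fingers measure 117 mm over their backs; the gripper's body (75 mm by 190 mm) begins 51 mm behind the grasp point.
Start: joints at [1.137, 0.321, -0.07, 1.45, 0.023, 1.371, -0.057], TCP at [0.281, -0.586, 0.201] pointing down, gripper open.
Joint ranges: [-2.86, 2.86], [-0.3, 2.09], [-1.38, 1.24], [0.06, 2.45], [-1.56, 4.7], [0.09, 2.05], [-2.69, 2.69]. Speed limits (rad/s): [2.57, 2.57, 3.14, 3.14, 3.14, 3.14, 3.14].

## Interface

Orientations are given as a rotation vector (axis times angle).
In Python, from bench import ctrl gives the robot as it stands. The module is installed in compiled form; this text tells all that it offers.
- The arm moves only by the shell command python3 -m jog 'ROWS' [FORCE]. ROWS is JSON, a list of rows, each an object with "rot": the turn, a rotation vector about the tool's x, y, z in units of 5 degrees (1.0 is 5 degrees), a list of three; "travel": the shift along the tool's x, y, z in units of 0.3 m (1.0 is 0.3 m), a list of three; "jaw": the closure, from -1 (fully open) to 1 (shut), so that 0 is half open. In form: [{"rot": [ax, ay, az], "travel": [tx, ty, tz], "jaw": jaw}, ...]. A call has 1 to 8 rows; each row shifts and turns the commanded pose from where the row before left it, along the tool's axes as they then stand; what a row does not reach is not made up. A row lasts 1/10 s, in which the tool goes at most 50 mm and 8.59 degrees, less where a joint would pass 70% of its speed; a pose out of reach is approached as far as the arm can. A call with a number of a shift or a turn outside -1 to 1 is refused whole. A call with a gripper value outside its range is refused whole. The fingers move at their own pace and stop on an object; FORCE is the grip in N (left out, the last holds). Time passes only in rows, so rows that do not move let the fingers close. It gives the time, the measured TCP pose, the force and the opening at its end, in the units of the state.
- ctrl.get_state(): the state, without advancing time (a new reading comes with each control period).
- ctrl.get_image(name): name is "side" or "top" or "wrist"; returns the picture (480x640x3 uint8, red, green, blue); there is no depth.
- ctrl.camera_model(name): a dict with "mtx" (3x3 intrinsics, pixels), "extrinsics" (4x4, takes a point from world to camera coordinates); the wrist camera has in their place "hand_eye" (4x4, takes a point from camera to tool coordinates, whose origin is the TCP and whose axes are the tool frame's). Camera axes: x right, y up, looking along -z (the intrinsics and any distortion apply to the point x, -y, -z); pixel columns grow to the right and rows downward; lengths in m; the calibration is good to about 2 mm. A picture is of the moment at which its call begins: read the wrist's pose just before it. camera_model takes no time and is no camera call.
- ctrl.close_job(): hands the job in, once; it reports no verdict.
The state is a dict: "time": time; "joint_positions": joint angles; "qd": joint speeds; "joint_torque": joint torques, N m; "position": TCP position; "tool_rot": TCP orientation; "ft_force": force on the tool from outside, world axes, zero at the start; "torque": the same for the moment, N m; "grip_width": opening from 0.0 (shut) to 1.0 (fully open).
Only numpy, scipy, OpenCV 4.12 (cv2) and the standard library are available. Lean on these libraries where they do the work, as an engineer would, in place of code of your own. Each camera call takes 0.05 s, during which the arm holds its last target.

## Working session

There is one attempt and no reset: what is moved stays moved. The work goes in short steps, Python scripts to look and compute and a shell command to move; the robot and the scene stay as the last step left them, time stands still between calls to the robot, and variables do not carry over. Pictures are saved under pics/ and viewed, and the job is handed in when it is done.

```bash
mkdir -p pics; cat > h.py <<'E'
import numpy as np, cv2
from bench import ctrl
from scipy.spatial.transform import Rotation as R
def snap(name,fn):
    im=ctrl.get_image(name); cv2.imwrite('pics/'+fn,im[:,:,::-1]); return im
E
python3 - <<'E'
from h import *
s=ctrl.get_state(); print({k:np.round(v,3) for k,v in s.items()})
print(R.from_rotvec(s['tool_rot']).as_matrix().round(3))
for n in ['side','top','wrist']:
    snap(n,n+'0.png'); print(n,{k:(np.round(v,4).tolist() if not isinstance(v,str) else v) for k,v in ctrl.camera_model(n).items()})
E
```

```text
{'time': np.float64(0.0), 'joint_positions': array([ 1.137,  0.322, -0.07 ,  1.452,  0.023,  1.371, -0.057]), 'qd': array([ 0.002,  0.   , -0.001, -0.001, -0.001,  0.002,  0.001]), 'joint_torque': array([-1.0000e-03, -4.9129e+01, -4.0400e-01, -3.1253e+01, -6.4000e-02,
        4.4000e-02,  0.0000e+00]), 'position': array([ 0.281, -0.585,  0.199]), 'tool_rot': array([ 1.973,  0.451, -1.974]), 'ft_force': array([-0.708, -0.437, -0.731]), 'torque': array([-0.015, -0.023, -0.017]), 'grip_width': np.float64(0.999)}
[[-0.001  0.433 -0.901]
 [ 0.002 -0.901 -0.433]
 [-1.    -0.002  0.   ]]
side {'mtx': [[591.1135, 0.0, 317.9171], [0.0, 591.1135, 251.4976], [0.0, 0.0, 1.0]], 'extrinsics': [[0.9975, -0.0703, -0.0057, -0.5918], [0.0464, 0.5943, 0.8029, -0.2182], [-0.0531, -0.8011, 0.5961, -0.8594], [0.0, 0.0, 0.0, 1.0]]}
top {'mtx': [[500.3379, 0.0, 318.9965], [0.0, 500.3379, 230.8497], [0.0, 0.0, 1.0]], 'extrinsics': [[0.0237, -0.9997, 0.0107, 0.1092], [0.9944, 0.0246, 0.1025, -0.6172], [-0.1027, 0.0082, 0.9947, -1.0047], [0.0, 0.0, 0.0, 1.0]]}
wrist {'mtx': [[382.3807, 0.0, 321.7527], [0.0, 382.3807, 238.4183], [0.0, 0.0, 1.0]], 'hand_eye': [[0.0002, 0.2851, -0.9585, -0.1846], [1.0, -0.0, 0.0002, -0.0003], [0.0, -0.9585, -0.2851, -0.0768], [0.0, 0.0, 0.0, 1.0]]}
```

View pics/side0.png

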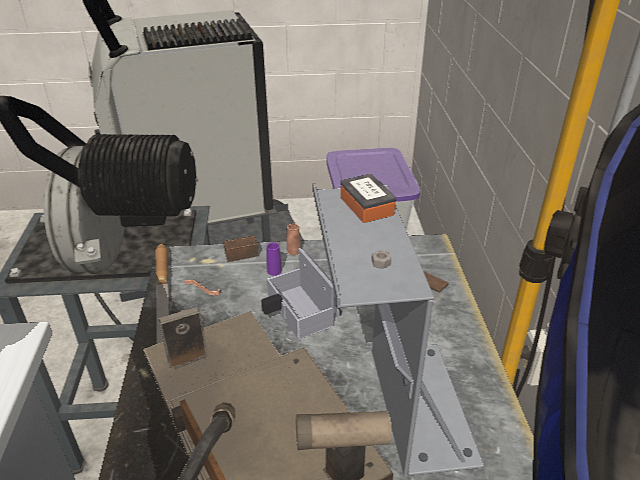

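View pics/top0.png

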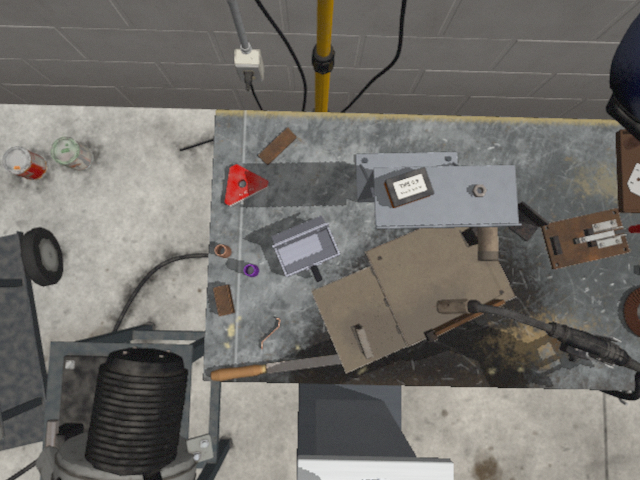

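View pics/wrist0.png

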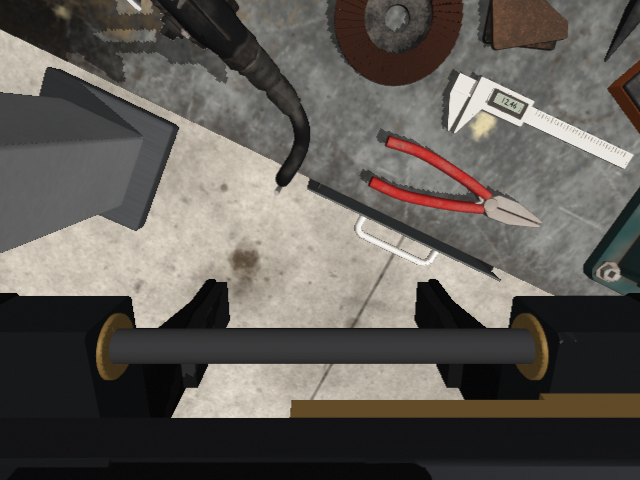

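```bash
python3 - <<'E'
import cv2
a=cv2.imread('pics/top0.png'); cv2.imwrite('pics/top0c.png',cv2.resize(a[200:340,200:360],None,fx=5,fy=4.2,interpolation=cv2.INTER_CUBIC)[:600,:800])
a=cv2.imread('pics/side0.png'); cv2.imwrite('pics/side0c.png',cv2.resize(a[210:350,210:350],None,fx=4.28,fy=4.28,interpolation=cv2.INTER_CUBIC)[:600,:800])
cv2.imwrite('pics/side0d.png',cv2.resize(a[170:480,300:500],None,fx=1.93,fy=1.93,interpolation=cv2.INTER_CUBIC)[:600,:800])
a=cv2.imread('pics/top0.png'); cv2.imwrite('pics/top0d.png',cv2.resize(a[130:250,340:540],None,fx=4,fy=4,interpolation=cv2.INTER_CUBIC)[:600,:800])
E
```

```text
(no output)
```

View pics/top0c.png

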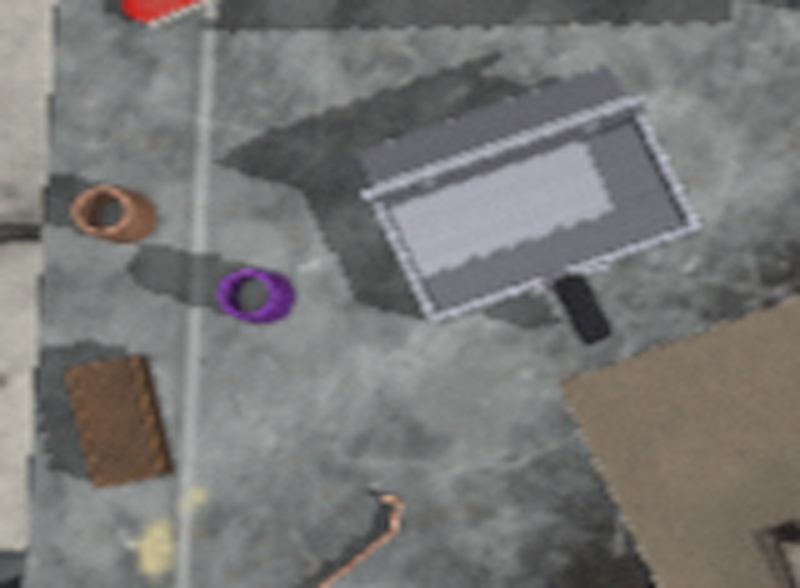

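View pics/side0c.png

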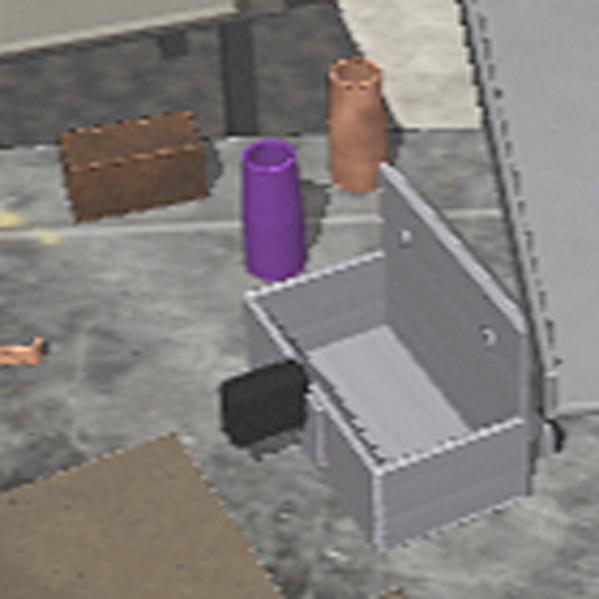

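View pics/side0d.png

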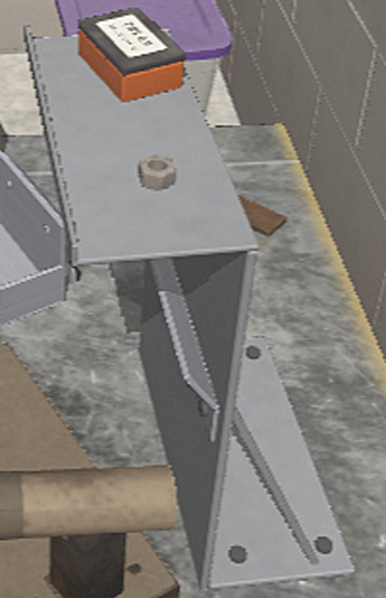

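View pics/top0d.png

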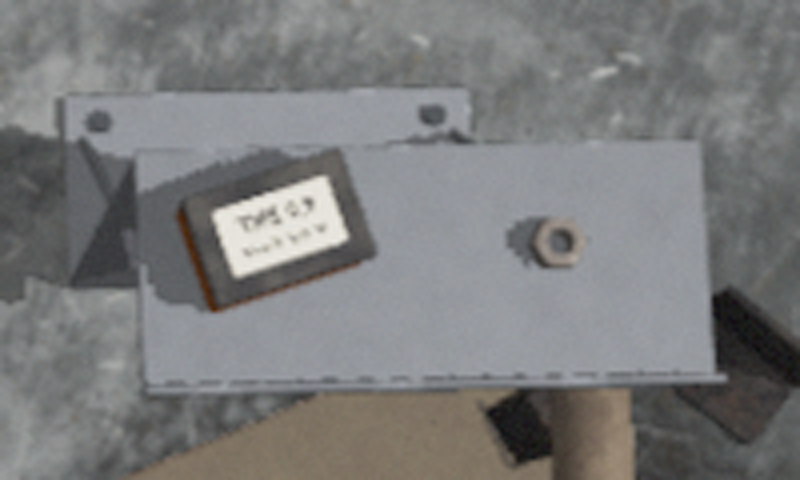

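```bash
cat >> h.py <<'E'
CM={n:ctrl.camera_model(n) for n in ('side','top','wrist')}
def ext(n,st=None):
    if n!='wrist': return np.array(CM[n]['extrinsics'])
    T=np.eye(4); T[:3,:3]=R.from_rotvec(st['tool_rot']).as_matrix(); T[:3,3]=st['position']
    return np.linalg.inv(T@np.array(CM[n]['hand_eye']))
def ray(n,uv,st=None):
    K=np.array(CM[n]['mtx']); E=ext(n,st)
    d=np.array([(uv[0]-K[0,2])/K[0,0],-(uv[1]-K[1,2])/K[1,1],-1.])
    d=E[:3,:3].T@d; o=-E[:3,:3].T@E[:3,3]
    return o,d/np.linalg.norm(d)
def onz(n,uv,z,st=None):
    o,d=ray(n,uv,st); return o+d*(z-o[2])/d[2]
def proj(n,p,st=None):
    K=np.array(CM[n]['mtx']); E=ext(n,st); c=E[:3,:3]@np.asarray(p)+E[:3,3]
    return np.array([K[0,0]*c[0]/-c[2]+K[0,2], K[1,1]*-c[1]/-c[2]+K[1,2]])
def tri(a,ua,b,ub,st=None):
    o1,d1=ray(a,ua,st);o2,d2=ray(b,ub,st)
    t=np.linalg.lstsq(np.c_[d1,-d2],o2-o1,rcond=None)[0]
    p,q=o1+d1*t[0],o2+d2*t[1]
    return (p+q)/2,np.linalg.norm(p-q)
E
python3 - <<'E'
from h import *
np.set_printoptions(precision=4,suppress=True)
for nm,s,t in [('lipR',(340.4,306.3),(521,225)),('lipL',(313,184),(377,227.5)),('backR',(432.6,300),(515,165.5)),
 ('wallL',(300,249.3),(273,246.4)),('wallR',(332.7,286.6),(329.6,223.8))]:
    print(nm,tri('side',s,'top',t))
print('panel foot R',onz('side',(406,474.7),0))
print('lip314',onz('top',(521,225),.314),onz('top',(377,227.5),.314),onz('side',(340.4,306.3),.314),onz('side',(313,184),.314))
import cv2
for n in('side','top'):
    im=cv2.imread(f'pics/{n}0.png'); hsv=cv2.cvtColor(im,cv2.COLOR_BGR2HSV)
    m=(hsv[:,:,2]<60).astype(np.uint8)
    x0,y0,x1,y1=(255,285,290,320) if n=='side' else (305,262,328,283)
    k,l,st,c=cv2.connectedComponentsWithStats(m[y0:y1,x0:x1]); 
    for i in range(1,k):
        if st[i,4]>15:
            print(n,st[i],c[i]+[x0,y0]); pts=np.argwhere(l==i)[:,::-1].astype(np.float32)+[x0,y0]; print(cv2.boxPoints(cv2.minAreaRect(pts.astype(np.float32))).round(1).tolist())
    # copper
    m=((hsv[:,:,0]<14)&(hsv[:,:,1]>90)&(hsv[:,:,2]>90)).astype(np.uint8)
    k,l,st,c=cv2.connectedComponentsWithStats(m)
    for i in range(1,k):
        if st[i,4]>60: print('cop',n,st[i],c[i])
E
```

```text
lipR (array([ 0.6031, -0.1817,  0.3062]), np.float64(0.001160461806616504))
lipL (array([0.5921, 0.0392, 0.3132]), np.float64(0.0007591982056157739))
backR (array([ 0.6952, -0.1753,  0.3027]), np.float64(0.0011827020658679497))
wallL (array([0.5771, 0.2137, 0.0847]), np.float64(0.002073537346055775))
wallR (array([0.6234, 0.1042, 0.0902]), np.float64(0.0016545364772462398))
panel foot R [ 0.6948 -0.1701  0.    ]
lip314 [ 0.6016 -0.1784  0.314 ] [0.5924 0.0393 0.314 ] [ 0.6027 -0.1902  0.314 ] [0.5916 0.0377 0.314 ]
side [  7   9  20  20 289] [271.3218 303.7785]
[[258.6000061035156, 299.79998779296875], [279.29998779296875, 292.8999938964844], [284.20001220703125, 307.6000061035156], [263.5, 314.5]]
cop side [341 186  54  37 746] [367.2212 208.1609]
cop side [287 223  14  32 357] [292.8824 238.5518]
cop side [234 236  22   8  71] [244.7887 239.1268]
cop side [225 240  27  18 166] [235.8193 249.1024]
cop side [425 272  23  18 134] [435.4701 281.2388]
cop side [185 280  35  15 136] [201.8971 287.1029]
cop side [183 404  10  15  63] [187.3333 410.4762]
cop side [208 451  17  29 149] [215.396  465.9732]
top [ 6  4 11 16 97] [316.0515 273.268 ]
[[310.1000061035156, 267.29998779296875], [315.6000061035156, 264.79998779296875], [322.0, 279.20001220703125], [316.5, 281.70001220703125]]
cop top [259 129  37  34 366] [277.2404 145.959 ]
cop top [ 19 161  27  18 228] [ 33.7632 171.2193]
cop top [ 224  164   44   42 1022] [241.729  183.9335]
cop top [584 211  31  13 160] [598.8875 216.925 ]
cop top [549 217  35  21 280] [568.7    227.5357]
cop top [560 240  66  23 533] [588.9062 252.0957]
cop top [215 245  16  13  99] [223.7172 251.0707]
cop top [214 285  19  31 270] [222.763  300.2815]
```

```bash
python3 - <<'E'
from h import *
np.set_printoptions(precision=4,suppress=True)
for nm,s,t in [('nozrim',(293.2,226.2),(221,250.5)),('purrim',(273.3,245.5),(250.5,270)),('hornend',(299,432),(488,261)),('torchcup?',(225,408),(442,306)),('grey post',(180,325),(362,340)),('torch2',(185,470),(500,312))]:
    print(nm,tri('side',s,'top',t))
print('block top', onz('top',(316.05,273.3),.045), onz('side',(271.3,303.8),.038))
print('nozrim z58',onz('top',(221,250.5),.058),onz('side',(293.2,226.2),.058))
yaw=.4; gx=np.array([np.cos(yaw),np.sin(yaw),0]);gy=np.array([-gx[1],gx[0],0])
g=np.array([.5239,.1267,.038])
for dx in(-17,17):
  for dy in(-7,7):
    p=g+gx*dx/1e3+gy*dy/1e3+[0,0,.013]; print('blockcorner',proj('top',p),proj('side',p))
psi=.048; rx=np.array([np.cos(psi),np.sin(psi),0]);ry=np.array([-rx[1],rx[0],0]);o=np.array([.687,-.066,0])
f=lambda a,b,c:o+rx*a/1e3+ry*b/1e3+[0,0,c/1e3]
for nm,a in dict(cleR=(-22,-100,200),cleL=(-22,100,200),cleRb=(0,-100,170),footR=(0,-110,0),footL=(0,110,0),roofR=(0,-110,304)).items(): print(nm,f(*a),proj('side',f(*a)),proj('top',f(*a)))
E
python3 - <<'E'
import cv2
a=cv2.imread('pics/side0.png'); cv2.imwrite('pics/side0e.png',cv2.resize(a[290:480,360:500],None,fx=4,fy=3.15,interpolation=cv2.INTER_CUBIC))
cv2.imwrite('pics/side0f.png',cv2.resize(a[300:480,140:400],None,fx=3,fy=3,interpolation=cv2.INTER_CUBIC))
E
```

```text
nozrim (array([0.5683, 0.3191, 0.0616]), np.float64(0.0027362492001062684))
purrim (array([0.5307, 0.2587, 0.0628]), np.float64(0.002366358493619113))
hornend (array([ 0.5574, -0.1915,  0.1309]), np.float64(0.004102974378519084))
torchcup? (array([ 0.4688, -0.1166,  0.0872]), np.float64(0.0006519680073924437))
grey post (array([0.3983, 0.037 , 0.0887]), np.float64(0.004621777741712486))
torch2 (array([ 0.4483, -0.2201,  0.1179]), np.float64(0.025997863193052657))
block top [0.5264 0.1281 0.045 ] [0.5261 0.1304 0.038 ]
nozrim z58 [0.5671 0.3197 0.058 ] [0.5697 0.3245 0.058 ]
blockcorner [323.0782 281.1201] [261.5037 305.1538]
blockcorner [316.5981 283.6947] [258.1774 300.0145]
blockcorner [316.8676 265.3552] [280.8976 298.7235]
blockcorner [310.4035 267.9114] [277.4126 293.7159]
cleR [ 0.6698 -0.1669  0.2   ] [397.9692 367.2602] [486.9509 193.5479]
cleL [0.6602 0.0328 0.2   ] [364.6215 256.9863] [372.9096 196.0828]
cleRb [ 0.6918 -0.1659  0.17  ] [415.2241 383.8193] [480.5443 184.5052]
footR [ 0.6923 -0.1759  0.    ] [404.872  478.9145] [458.9675 199.7722]
footL [0.6817 0.0439 0.    ] [371.9807 353.4015] [356.9227 202.0555]
roofR [ 0.6923 -0.1759  0.304 ] [430.5521 299.3769] [515.6831 167.5223]
```

View pics/side0e.png

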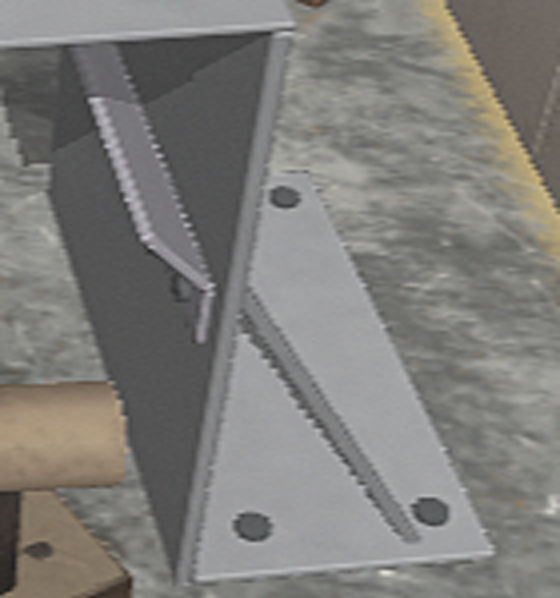

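View pics/side0f.png

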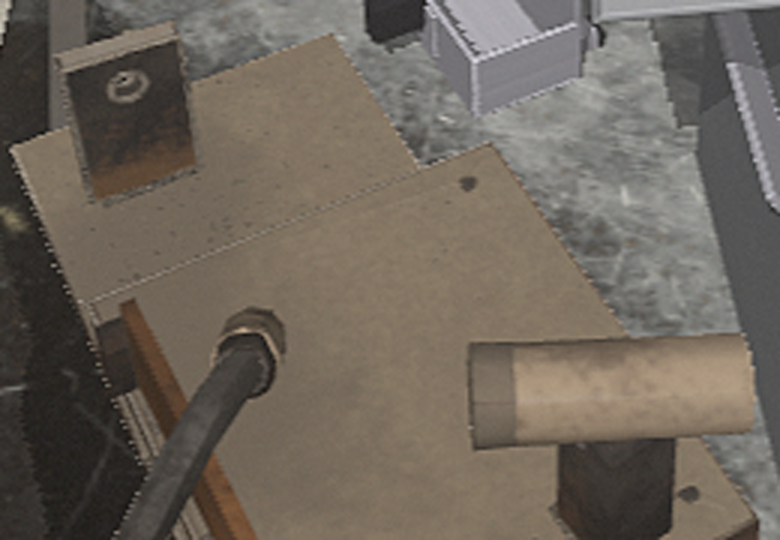

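```bash
python3 -m jog '[{"rot":[0,0,0],"travel":[-0.14,-0.08,0],"jaw":-1},{"rot":[0,0,0],"travel":[-0.14,-0.08,0],"jaw":-1},{"rot":[0,0,0],"travel":[-0.14,-0.08,0],"jaw":-1},{"rot":[0,0,0],"travel":[-0.14,-0.08,0],"jaw":-1},{"rot":[-1,0,0],"travel":[0,0,-0.16],"jaw":-1},{"rot":[-1,0,0],"travel":[0,0,-0.16],"jaw":-1},{"rot":[-1,0,0],"travel":[0,0,-0.16],"jaw":-1},{"rot":[-1,0,0],"travel":[0,0,-0.16],"jaw":-1}]'
```

```text
time: 0.95
position: [0.4011, -0.3938, 0.3682]
tool_rot: [1.75, 0.74, -1.751]
ft_force: [-0.1, -0.2, 0.5]
grip_width: 1.001
```

```bash
python3 -m jog '[{"rot":[-1,0,0],"travel":[0,0,-0.16],"jaw":-1},{"rot":[-1,0,0],"travel":[0,0,-0.16],"jaw":-1},{"rot":[-1,0,0],"travel":[0,0,-0.16],"jaw":-1},{"rot":[-1,0,0],"travel":[0,0,-0.16],"jaw":-1},{"rot":[-1,0,0],"travel":[0,0,-0.16],"jaw":-1},{"rot":[-1,0,0],"travel":[0,0,-0.16],"jaw":-1},{"rot":[-1,0,0],"travel":[0,0,-0.16],"jaw":-1},{"rot":[-1,0,0],"travel":[0,0,-0.16],"jaw":-1}]'
python3 -m jog '[{"rot":[-1,0,0],"travel":[0,0,-0.16],"jaw":-1},{"rot":[-1,0,0],"travel":[0,0,-0.16],"jaw":-1},{"rot":[-1,0,0],"travel":[0,0,-0.1],"jaw":-1},{"rot":[-1,0,0],"travel":[0,0,0],"jaw":-1},{"rot":[-1,0,0],"travel":[0,0,0],"jaw":-1},{"rot":[-1,0,0],"travel":[0,0,0],"jaw":-1},{"rot":[-1,0,0],"travel":[0,0,0],"jaw":-1},{"rot":[-1,0,0],"travel":[0,0,0],"jaw":-1}]'
python3 -m jog '[{"rot":[-1,0,0],"travel":[0,0,0],"jaw":-1},{"rot":[-1,0,0],"travel":[0,0,0],"jaw":-1},{"rot":[-1,0,0],"travel":[0,0,0],"jaw":-1},{"rot":[-1,0,0],"travel":[0,0,0],"jaw":-1},{"rot":[-1,0,0],"travel":[0,0,0],"jaw":-1},{"rot":[-1,0,0],"travel":[0,0,0],"jaw":-1},{"rot":[-1,0,0],"travel":[0,0,0],"jaw":-1},{"rot":[-1,0,0],"travel":[0,0,0],"jaw":-1}]'
python3 -c "
from h import *
s=ctrl.get_state();print(s['joint_positions'].round(2));print(R.from_rotvec(s['tool_rot']).as_matrix().round(3))"
```

```text
time: 1.75
position: [0.5701, -0.0572, 0.368]
tool_rot: [1.262, 1.175, -1.263]
ft_force: [1.3, 0.4, -0.3]
grip_width: 0.996
time: 2.55
position: [0.5697, 0.0667, 0.3682]
tool_rot: [0.737, 1.443, -0.737]
ft_force: [-0.4, -0.2, -0.3]
grip_width: 1.0
time: 3.35
position: [0.5697, 0.0666, 0.3682]
tool_rot: [0.193, 1.563, -0.194]
ft_force: [-0.4, 0.2, 0.4]
grip_width: 0.999
[ 0.5   0.2  -0.79  1.32  0.14  1.67  1.05]
[[-0.001  0.244  0.97 ]
 [-0.     0.97  -0.244]
 [-1.    -0.    -0.001]]
```

```bash
python3 -m jog '[{"rot":[-0.85,0,0],"travel":[0.08,-0.1,-0.06],"jaw":-1},{"rot":[-0.85,0,0],"travel":[0.08,-0.1,-0.06],"jaw":-1},{"rot":[-0.85,0,0],"travel":[0.08,-0.1,-0.06],"jaw":-1},{"rot":[-0.85,0,0],"travel":[0.08,-0.1,-0.06],"jaw":-1},{"rot":[0,-1,0],"travel":[0,0,0],"jaw":-1},{"rot":[0,-1,0],"travel":[0,0,0],"jaw":-1},{"rot":[0,-1,0],"travel":[0,0,0],"jaw":-1},{"rot":[0,-1,0],"travel":[0,0,0],"jaw":-1}]'
python3 -m jog '[{"rot":[0,-1,0],"travel":[0,0,0],"jaw":-1},{"rot":[0,-1,0],"travel":[0,0,0],"jaw":-1},{"rot":[0,-1,0],"travel":[0,0,0],"jaw":-1},{"rot":[0,-1,0],"travel":[0,0,0],"jaw":-1},{"rot":[0,0,0],"travel":[0,0,0],"jaw":-1}]'
python3 -c "
from h import *
s=ctrl.get_state();print(s['joint_positions'].round(2));print(R.from_rotvec(s['tool_rot']).as_matrix().round(3))
np.save('w1.npy',np.r_[s['position'],s['tool_rot']]);snap('wrist','wrist1.png')"
```

```text
time: 4.15
position: [0.484, -0.0464, 0.2712]
tool_rot: [-0.027, 1.282, 0.032]
ft_force: [-0.7, 0.6, 0.6]
grip_width: 0.997
time: 4.65
position: [0.5523, -0.0459, 0.223]
tool_rot: [-0.009, 1.025, 0.057]
ft_force: [0.0, 0.4, -1.0]
grip_width: 0.998
[ 0.43 -0.3  -0.27  2.14 -0.29  0.78  1.92]
[[ 0.517 -0.051  0.854]
 [ 0.043  0.998  0.034]
 [-0.855  0.019  0.519]]
```

View pics/wrist1.png

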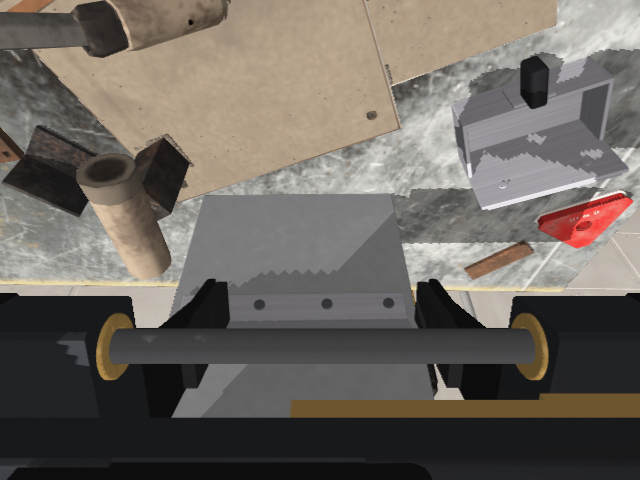

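```bash
cat > fk.py <<'E'
from h import *
from scipy.optimize import least_squares
Q=np.array([[1.137,.322,-.07,1.452,.023,1.371,-.057],[.5,.2,-.79,1.32,.14,1.67,1.05]])
P=np.array([[.281,-.585,.199],[.5697,.0666,.3682]])
TR=[[1.973,.451,-1.974],[.193,1.563,-.194]]
def fk(q,L,sg):
    T=np.eye(3);p=np.array([0,0,L[0]])
    ax='zyzyzyz'
    for i in range(7):
        T=T@R.from_euler(ax[i],sg[i]*q[i]).as_matrix()
        if i==2: p=p+T@[L[4],0,L[1]]
        if i==4: p=p+T@[L[5],0,L[2]]
        if i==6: p=p+T@[0,0,L[3]]
        if i==5: p=p+T@[L[6],0,0]
    return p,T
E
python3 - <<'E'
from fk import *
import itertools
s=ctrl.get_state()
Q=np.vstack([Q,s['joint_positions']]);P=np.vstack([P,s['position']]);TR.append(s['tool_rot'])
res=[]
for b in itertools.product([1,-1],repeat=4):
    sg=[b[0],1,b[1],1,b[2],1,b[3]]
    Xs=[np.linalg.norm(fk(q,[0]*7,sg)[1][:,2]-R.from_rotvec(t).as_matrix()[:,0]) for q,t in zip(Q,TR)]
    f=lambda L:np.r_[np.concatenate([fk(q,L,sg)[0]-p for q,p in zip(Q,P)]),1e-3*np.array(L[4:])]
    r=least_squares(f,[.3,.4,.4,.3,0,0,0]); res.append((np.sum(Xs),r.cost,sg,r.x.round(3)))
for x in sorted(res,key=lambda x:x[0])[:3]: print(x)
E
```

```text
(np.float64(0.011372243112158557), np.float64(0.0005240896467111094), [-1, 1, -1, 1, -1, 1, 1], array([ 0.194,  0.502,  0.502,  0.436, -0.11 , -0.041, -0.102]))
(np.float64(0.011372243112158557), np.float64(0.0005240896467111094), [-1, 1, -1, 1, -1, 1, -1], array([ 0.194,  0.502,  0.502,  0.436, -0.11 , -0.041, -0.102]))
(np.float64(0.09832710656178534), np.float64(0.20659238731014065), [1, 1, 1, 1, 1, 1, 1], array([ 3.927, -1.032,  0.7  ,  0.939, -1.398,  2.006, -1.093]))
```

```bash
cat > fk2.py <<'E'
from h import *
from scipy.optimize import least_squares
from fk import Q,P,TR
LIM=np.array([[-2.86,2.86],[-.3,2.09],[-1.38,1.24],[.06,2.45],[-1.56,4.7],[.09,2.05],[-2.69,2.69]])
s7=[1]
def fk(q,L):
    T=np.eye(3);p=np.array([0,0,L[0]]);sg=[-1,1,-1,1,-1,1,s7[0]]
    for i in range(7):
        T=T@R.from_euler('zyzyzyz'[i],sg[i]*q[i]).as_matrix()
        if i==1: p=p+T@[L[4],L[5],L[1]]
        if i==3: p=p+T@[L[6],L[7],L[2]]
        if i==5: p=p+T@[L[8],L[9],L[3]]
    return p,T
def fit(Q,P):
    f=lambda L:np.r_[np.concatenate([fk(q,L)[0]-p for q,p in zip(Q,P)]),1e-2*np.array(L[4:])]
    r=least_squares(f,[.2,.5,.5,.4]+[0]*6); return r.x,np.abs(r.fun[:len(P)*3]).max()
def ik(p,Rt,L,q0,C):
    f=lambda q:np.r_[fk(q,L)[0]-p,0.3*(R.from_matrix(fk(q,L)[1]@C@Rt.T).as_rotvec()),1e-4*(q-q0)]
    best=None
    for k in range(6):
        q=np.clip(q0+np.random.randn(7)*.3*(k>0),LIM[:,0]+1e-3,LIM[:,1]-1e-3)
        r=least_squares(f,q,bounds=(LIM[:,0],LIM[:,1]))
        if best is None or r.cost<best.cost: best=r
    return best.x,best.fun[:3],best.fun[3:6]/.3
E
python3 - <<'E'
from fk2 import *
np.set_printoptions(precision=3,suppress=True)
s=ctrl.get_state()
Q=np.vstack([Q,s['joint_positions']]);P=np.vstack([P,s['position']]);TR.append(s['tool_rot'])
for v in (1,-1):
    s7[0]=v; L,e=fit(Q,P)
    print(v,L,e); Cs=[fk(q,L)[1].T@R.from_rotvec(t).as_matrix() for q,t in zip(Q,TR)]; [print(c.round(2).tolist()) for c in Cs]
E
```

```text
1 [ 0.228  0.463  0.505  0.385 -0.004 -0.014 -0.018 -0.007 -0.01  -0.006] 1.758859134953772e-05
[[-0.0, -0.99, 0.11], [0.0, -0.11, -0.99], [1.0, -0.0, 0.0]]
[[0.0, 0.51, -0.86], [-0.01, 0.86, 0.51], [1.0, 0.01, 0.01]]
[[0.0, 0.77, 0.64], [0.0, -0.64, 0.77], [1.0, 0.0, -0.0]]
-1 [ 0.228  0.463  0.505  0.385 -0.004 -0.014 -0.018 -0.007 -0.01  -0.006] 1.758859134953772e-05
[[-0.0, -1.0, -0.0], [0.0, 0.0, -1.0], [1.0, -0.0, 0.0]]
[[0.01, -1.0, -0.01], [0.01, 0.01, -1.0], [1.0, 0.01, 0.01]]
[[0.0, -1.0, -0.0], [-0.0, 0.0, -1.0], [1.0, 0.0, -0.0]]
```

```bash
cat > reach.py <<'E'
from fk2 import *
np.set_printoptions(precision=3,suppress=True)
s7[0]=-1
L=np.array([0.228,0.463,0.505,0.385,-.004,-.014,-.018,-.007,-.01,-.006]); C=np.array([[0,-1,0],[0,0,-1],[1,0,0.]])
def pose(grasp,yaw,lean):
    b=np.radians(lean); h=np.array([np.cos(yaw),np.sin(yaw),0]);Y=np.array([-h[1],h[0],0])
    X=np.sin(b)*h-np.array([0,0,np.cos(b)]); Z=np.cross(X,Y)
    return np.array(grasp)+.019*X, np.c_[X,Y,Z]
psi=.048; rx=np.array([np.cos(psi),np.sin(psi),0]);ry=np.array([-rx[1],rx[0],0]);o=np.array([.6868,-.064,0])
rk=lambda a,b,c:o+rx*a/1e3+ry*b/1e3+np.array([0,0,c/1e3])
E
python3 - <<'E'
from reach import *
q0=np.array([.43,-.2,-.27,2.0,-.29,.78,1.92])
np.random.seed(0)
def t(nm,g,yaw,lean):
    p,Rt=pose(g,yaw,lean); q,e,er=ik(p,Rt,L,q0,C); print(nm,lean,'err mm',(np.linalg.norm(e)*1e3).round(1),'deg',np.degrees(np.linalg.norm(er)).round(1),q)
for l in (20,25,30,35,40,45): t('pick',[.520,.1255,.041],.4,l)
for l in (25,30,35,40): t('pre',[.520-.08*np.sin(np.radians(l)),.1255-.03,.041+.08*np.cos(np.radians(l))],.4,l)
for l in (25,30,35,40): t('hung',rk(-115,20,171),psi,l)
for l in (5,10,15,20,25): t('ins',rk(-122,20,240),psi,l)
for l in (5,10,15,20,25): t('insback',rk(-200,20,240),psi,l)
for l in (35,40,45,50): t('nozplace',rk(-65,20,180),psi,l)
for l in (35,40,45,50): t('nozplaceabove',rk(-65-110,20,180+110),psi,l)
for y in (-.8,-.4,0,.4,.8): t('nozpick%.1f'%y,[.568,.319,.042],y,45)
E
```

```text
pick 20 err mm 0.0 deg 0.0 [ 0.212  0.029 -0.464  2.238 -0.076  0.534  1.78 ]
pick 25 err mm 0.0 deg 0.0 [ 0.24  -0.014 -0.475  2.309 -0.186  0.421  1.888]
pick 30 err mm 0.0 deg 0.0 [ 0.234 -0.049 -0.455  2.376 -0.36   0.31   2.06 ]
pick 35 err mm 0.0 deg 0.0 [ 0.153 -0.072 -0.368  2.44  -0.666  0.208  2.365]
pick 40 err mm 6.6 deg 2.1 [ 0.398 -0.075 -0.602  2.45  -0.999  0.18   2.69 ]
pick 45 err mm 16.9 deg 5.8 [ 0.252 -0.075 -0.479  2.45  -1.018  0.142  2.69 ]
pre 25 err mm 0.0 deg 0.0 [ 0.266 -0.237 -0.398  2.311 -0.334  0.648  2.055]
pre 30 err mm 0.0 deg 0.0 [ 0.21  -0.295 -0.33   2.397 -0.442  0.555  2.161]
pre 35 err mm 8.8 deg 1.4 [ 0.108 -0.3   -0.219  2.45  -0.532  0.468  2.27 ]
pre 40 err mm 20.3 deg 4.3 [ 0.38  -0.3   -0.418  2.45  -0.811  0.5    2.56 ]
hung 25 err mm 0.0 deg 0.0 [ 0.427 -0.112 -0.331  2.096 -0.143  0.724  1.795]
hung 30 err mm 0.0 deg 0.0 [ 0.432 -0.163 -0.32   2.17  -0.218  0.617  1.866]
hung 35 err mm 0.0 deg 0.0 [ 0.413 -0.207 -0.291  2.243 -0.308  0.51   1.952]
hung 40 err mm 0.0 deg 0.0 [ 0.356 -0.243 -0.232  2.315 -0.414  0.399  2.058]
ins 5 err 
[... 1181 characters left out ...]
0.909  1.902]
nozplaceabove 40 err mm 41.0 deg 7.6 [ 0.356 -0.3   -0.138  2.067 -0.321  0.845  2.001]
nozplaceabove 45 err mm 53.1 deg 9.3 [ 0.414 -0.3   -0.139  2.106 -0.462  0.781  2.163]
nozplaceabove 50 err mm 63.9 deg 10.5 [ 0.5   -0.3   -0.141  2.165 -0.7    0.729  2.437]
nozpick-0.8 45 err mm 0.0 deg 0.0 [-0.921  0.546 -0.037  1.756  0.867  1.194 -0.668]
nozpick-0.4 45 err mm 0.0 deg 0.0 [-0.664  0.397 -0.31   2.011  1.186  0.978 -0.6  ]
nozpick0.0 45 err mm 0.0 deg 0.0 [-0.308  0.277 -0.556  2.211  1.511  0.678 -0.494]
nozpick0.4 45 err mm 0.0 deg 0.0 [ 0.567  0.462 -1.264  2.305  1.921  0.521 -0.247]
nozpick0.8 45 err mm 6.7 deg 2.9 [ 0.558  0.319 -1.016  2.227 -0.673  0.09   2.69 ]
```

```bash
cat >> reach.py <<'E'
def plan(p,Rt,N=None,p0=None,R0=None):
    s=ctrl.get_state()
    if p0 is None: p0=s['position'];R0=R.from_rotvec(s['tool_rot']).as_matrix()
    w=R.from_matrix(R0.T@Rt).as_rotvec()
    if N is None: N=int(np.ceil(max(np.linalg.norm(p-p0)/.042,np.degrees(np.abs(w)).max()/4.9,1)))
    M=sum(R0@R.from_rotvec(w*(k+.5)/N).as_matrix() for k in range(N))
    d=np.linalg.solve(M,p-p0)
    print('N',N,'rot',(np.degrees(w)/N/5).round(3),'travel',(d/.3).round(3),'step mm',(np.linalg.norm(d)*1e3).round(1))
tyaw=.4;tg=np.array([.5255,.128,.038])
gx=np.array([np.cos(tyaw),np.sin(tyaw),0])
E
python3 - <<'E'
from reach import *
plan(*pose(tg-.005*gx+[0,0,.075],tyaw,30))
E
```

```text
N 6 rot [-0.589  0.05   0.309] travel [ 0.067  0.098 -0.029] step mm 36.6
```

```bash
python3 -m jog '[{"rot":[-0.59,0.05,0.31],"travel":[0.067,0.098,-0.029],"jaw":-1},{"rot":[-0.59,0.05,0.31],"travel":[0.067,0.098,-0.029],"jaw":-1},{"rot":[-0.59,0.05,0.31],"travel":[0.067,0.098,-0.029],"jaw":-1},{"rot":[-0.59,0.05,0.31],"travel":[0.067,0.098,-0.029],"jaw":-1},{"rot":[-0.59,0.05,0.31],"travel":[0.067,0.098,-0.029],"jaw":-1},{"rot":[-0.59,0.05,0.31],"travel":[0.067,0.098,-0.029],"jaw":-1},{"rot":[0,0,0],"travel":[0,0,0],"jaw":-0.3}]'
python3 - <<'E'
from reach import *
s=ctrl.get_state();print(s['joint_positions'].round(2));snap('wrist','wrist2.png')
print(s['position'],R.from_rotvec(s['tool_rot']).as_matrix())
print('block centre proj',proj('wrist',tg,s),'top pts',[proj('wrist',tg+gx*a+[0,0,.013],s).round(0) for a in(-.017,.017)])
plan(*pose(tg-.005*gx+[0,0,.003],tyaw,30))
E
```

```text
time: 5.4
position: [0.5345, 0.134, 0.0958]
tool_rot: [-0.213, 1.034, 0.369]
ft_force: [-0.1, 0.5, -1.0]
grip_width: 0.965
[ 0.25 -0.15 -0.45  2.28 -0.34  0.51  2.02]
[0.535 0.134 0.096] [[ 0.457 -0.396  0.796]
 [ 0.197  0.918  0.343]
 [-0.867  0.     0.498]]
block centre proj [318.102 195.907] top pts [array([318., 188.]), array([318., 231.])]
N 2 rot [ 0.022  0.006 -0.005] travel [ 0.099  0.    -0.071] step mm 36.7
```

View pics/wrist2.png

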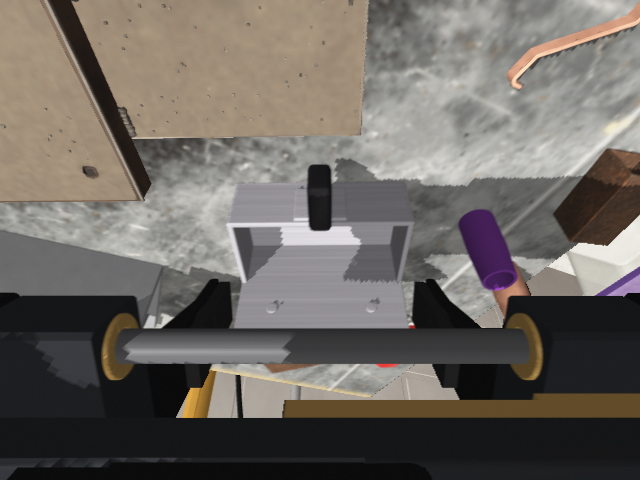

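```bash
python3 -m jog '[{"rot":[0,0,0],"travel":[0.1,0,-0.07],"jaw":-0.3},{"rot":[0,0,0],"travel":[0.1,0,-0.07],"jaw":-0.3},{"rot":[0,0,0],"travel":[0,0,0],"jaw":0.3}]' 40
python3 - <<'E'
from reach import *
s=ctrl.get_state(); X=R.from_rotvec(s['tool_rot']).as_matrix()
print('grasp pt',s['position']-.019*X[:,0],'target',tg-.005*gx+[0,0,.003],s['grip_width'])
E
```

```text
time: 5.75
position: [0.5284, 0.1269, 0.0213]
tool_rot: [-0.209, 1.037, 0.362]
ft_force: [-1.2, 0.2, -0.2]
grip_width: 0.677
grasp pt [0.52  0.123 0.038] target [0.521 0.126 0.041] 0.6765298385404089
```

```bash
python3 -m jog '[{"rot":[0,0,0],"travel":[0,0.008,0],"jaw":0.5},{"rot":[0,0,0],"travel":[0,0,0],"jaw":1},{"rot":[0,0,0],"travel":[0,0,0],"jaw":1},{"rot":[0,0,0],"travel":[0,0,0],"jaw":1},{"rot":[0,0,0],"travel":[0,0,0],"jaw":1}]' 55
python3 - <<'E'
from reach import *
s=ctrl.get_state(); X=R.from_rotvec(s['tool_rot']).as_matrix()
print('grasp pt',s['position']-.019*X[:,0],s['grip_width'],X.round(3).tolist())
E
```

```text
time: 6.25
position: [0.5314, 0.1303, 0.0261]
tool_rot: [-0.211, 1.027, 0.362]
ft_force: [0.5, -0.6, 0.8]
grip_width: 0.218
grasp pt [0.523 0.127 0.043] 0.21766071497212905 [[0.465, -0.39, 0.795], [0.194, 0.921, 0.338], [-0.864, -0.003, 0.504]]
```

```bash
python3 -m jog '[{"rot":[0,0,0],"travel":[0,0,0],"jaw":1},{"rot":[0,0,0],"travel":[0,0,0],"jaw":1},{"rot":[0,0,0],"travel":[0,0,0],"jaw":1}]' 55
python3 - <<'E'
from reach import *
s=ctrl.get_state(); X=R.from_rotvec(s['tool_rot']).as_matrix()
print('grasp pt',s['position']-.019*X[:,0],s['grip_width'],X.round(3).tolist(),s['joint_positions'].round(2))
E
```

```text
time: 6.55
position: [0.5311, 0.1305, 0.0257]
tool_rot: [-0.211, 1.028, 0.362]
ft_force: [-3.6, -0.2, 6.7]
grip_width: 0.149
grasp pt [0.522 0.127 0.042] 0.14938186476308177 [[0.465, -0.39, 0.795], [0.194, 0.921, 0.338], [-0.864, -0.003, 0.504]] [ 0.24 -0.03 -0.46  2.36 -0.33  0.3   2.04]
```

```bash
python3 -m jog '[{"rot":[0,0,0],"travel":[-0.04,0,0.023],"jaw":1},{"rot":[0,0,0],"travel":[-0.06,0,0.035],"jaw":1},{"rot":[0,0,0],"travel":[-0.06,0,0.035],"jaw":1},{"rot":[0,0,0],"travel":[-0.04,0,0.023],"jaw":1},{"rot":[0,0,0],"travel":[0,0,0],"jaw":1}]' 60
python3 - <<'E'
from reach import *
s=ctrl.get_state(); X=R.from_rotvec(s['tool_rot']).as_matrix()
print('grasp pt',s['position']-.019*X[:,0],s['grip_width'],X.round(3).tolist(),s['joint_positions'].round(2))
snap('side','side3.png')
E
```

```text
time: 7.05
position: [0.5311, 0.1304, 0.0958]
tool_rot: [-0.212, 1.027, 0.362]
ft_force: [0.9, 0.7, -3.6]
grip_width: 0.147
grasp pt [0.522 0.127 0.112] 0.14695740585358114 [[0.466, -0.39, 0.794], [0.194, 0.921, 0.338], [-0.863, -0.003, 0.504]] [ 0.25 -0.17 -0.44  2.3  -0.35  0.5   2.03]
```

View pics/side3.png

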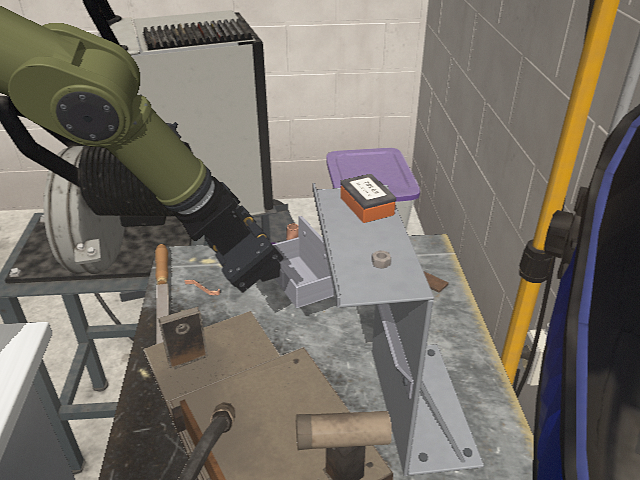

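```bash
python3 - <<'E'
from reach import *
snap('top','top3.png')
a=cv2.imread('pics/top3.png'); cv2.imwrite('pics/top3c.png',cv2.resize(a[200:300,240:380],None,fx=5,fy=5,interpolation=cv2.INTER_CUBIC))
a=cv2.imread('pics/side3.png'); cv2.imwrite('pics/side3c.png',cv2.resize(a[200:320,250:370],None,fx=5,fy=5,interpolation=cv2.INTER_CUBIC))
E
```

```text
(no output)
```

View pics/top3c.png

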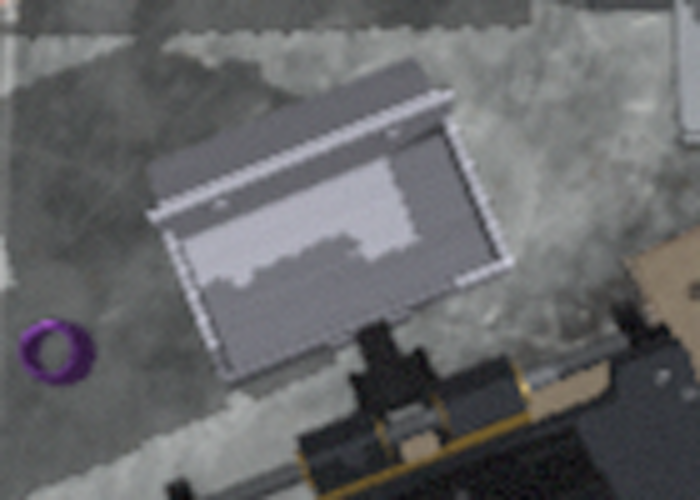

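View pics/side3c.png

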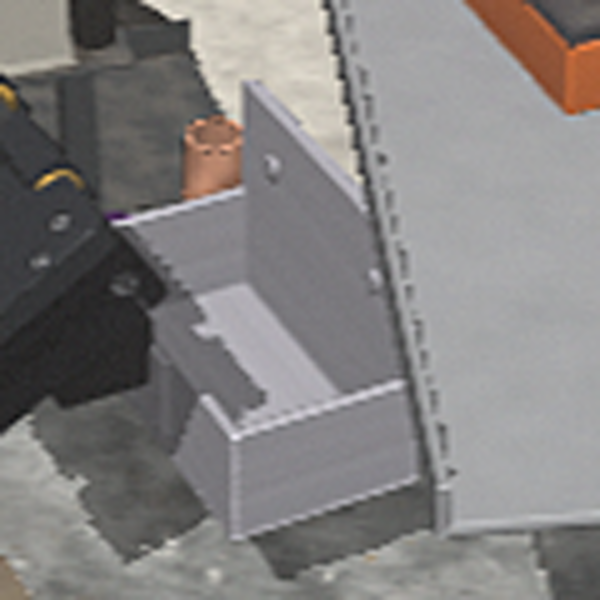

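```bash
python3 - <<'E'
from reach import *
a,e1=tri('side',(299.4,216.4),'top',(270.4,243.2)); b,e2=tri('side',(296.6,287.4),'top',(342,252.4)); 
c=onz('top',(330.4,219),a[2]); print(a,b,e1,e2,c)
d=a-c; yaw=np.arctan2(-d[0],d[1]); print('yaw',yaw,np.linalg.norm(d))
g=np.array([.522,.127,.112]); h=np.array([np.cos(.4),np.sin(.4),0]); y=np.array([-h[1],h[0],0])
for p,n in((a,(83,60,47)),(b,(19,-60,4)),(c,(83,-60,47))): print([((p-g)@v*1e3).round(1) for v in(h,y,np.array([0,0,1]))],'nominal from block',n)
E
```

```text
[0.578 0.213 0.152] [0.567 0.08  0.112] 0.00165146603927979 0.0016272485308961658 [0.624 0.105 0.152]
yaw 0.40394304894161587 0.11777086874969356
[np.float64(85.0), np.float64(57.4), np.float64(40.3)] nominal from block (83, 60, 47)
[np.float64(22.9), np.float64(-60.6), np.float64(0.5)] nominal from block (19, -60, 4)
[np.float64(85.4), np.float64(-60.3), np.float64(40.3)] nominal from block (83, -60, 47)
```

```bash
cat >> reach.py <<'E'
def hang(xe,ye,ze,th,off=(108,-1,12),beta=30.3):
    t=np.radians(th); ox,oy,oz=off
    r=(ox*np.cos(t)+oz*np.sin(t), oy, -ox*np.sin(t)+oz*np.cos(t))
    return pose(rk(xe-r[0],ye-r[1],ze-r[2]),psi,beta-th)
E
python3 - <<'E'
from reach import *
for xe in(-85,-70):
    p,Rt=hang(xe,20,216,15); print(p); print([np.round(v,3) for v in ik(p,Rt,L,ctrl.get_state()['joint_positions'],C)]); plan(p,Rt)
E
```

```text
[ 0.499 -0.052  0.214]
[array([ 0.447, -0.22 , -0.316,  2.008, -0.13 ,  1.083,  1.795]), array([-0., -0., -0.]), array([ 0., -0.,  0.])]
N 6 rot [ 0.625  0.487 -0.258] travel [-0.078 -0.094 -0.01 ] step mm 36.9
[ 0.514 -0.051  0.214]
[array([ 0.44 , -0.185, -0.321,  1.981, -0.115,  1.075,  1.777]), array([-0., -0., -0.]), array([ 0., -0.,  0.])]
N 6 rot [ 0.625  0.487 -0.258] travel [-0.075 -0.096 -0.003] step mm 36.5
```

```bash
python3 -m jog '[{"rot":[0.47,0.365,-0.194],"travel":[-0.056,-0.072,-0.002],"jaw":1},{"rot":[0.47,0.365,-0.194],"travel":[-0.056,-0.072,-0.002],"jaw":1},{"rot":[0.47,0.365,-0.194],"travel":[-0.056,-0.072,-0.002],"jaw":1},{"rot":[0.47,0.365,-0.194],"travel":[-0.056,-0.072,-0.002],"jaw":1},{"rot":[0.47,0.365,-0.194],"travel":[-0.056,-0.072,-0.002],"jaw":1},{"rot":[0.47,0.365,-0.194],"travel":[-0.056,-0.072,-0.002],"jaw":1},{"rot":[0.47,0.365,-0.194],"travel":[-0.056,-0.072,-0.002],"jaw":1},{"rot":[0.47,0.365,-0.194],"travel":[-0.056,-0.072,-0.002],"jaw":1}]'
python3 -m jog '[{"rot":[0,0,0],"travel":[0,0,0],"jaw":1}]'
python3 - <<'E'
from reach import *
snap('side','side4.png');snap('top','top4.png'); snap('wrist','wrist4.png')
s=ctrl.get_state();print(R.from_rotvec(s['tool_rot']).as_matrix(),s['joint_positions'])
plan(*hang(-70,20,216,15))
E
```

```text
time: 7.95
position: [0.5151, -0.0529, 0.2123]
tool_rot: [-0.028, 1.306, 0.039]
ft_force: [0.7, 0.2, -3.7]
grip_width: 0.148
time: 8.05
position: [0.5175, -0.0553, 0.2147]
tool_rot: [-0.028, 1.3, 0.036]
ft_force: [0.3, 0.7, -3.1]
grip_width: 0.148
[[ 0.263 -0.047  0.964]
 [ 0.014  0.999  0.045]
 [-0.965  0.002  0.263]] [ 0.455 -0.175 -0.338  1.976 -0.116  1.069  1.775]
N 1 rot [-0.012 -0.005 -0.019] travel [-0.009  0.    -0.004] step mm 2.8
```

View pics/side4.png

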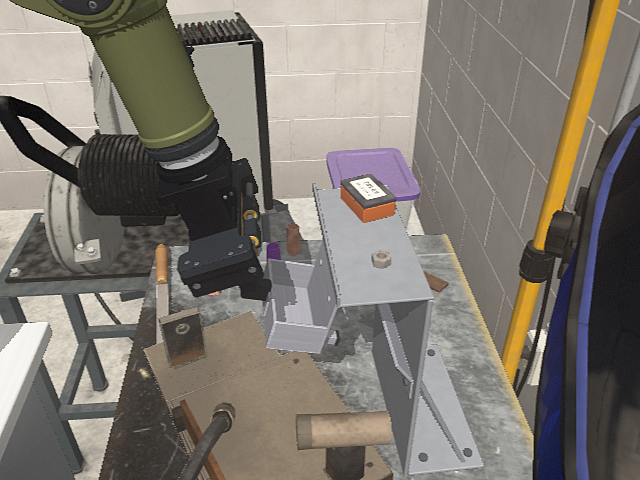

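View pics/wrist4.png

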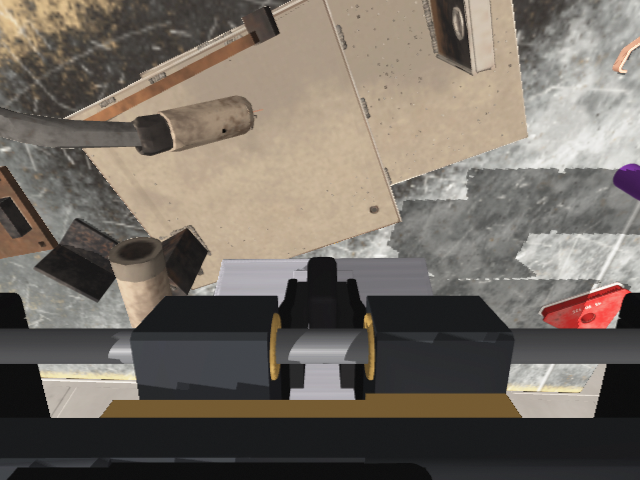

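View pics/top4.png

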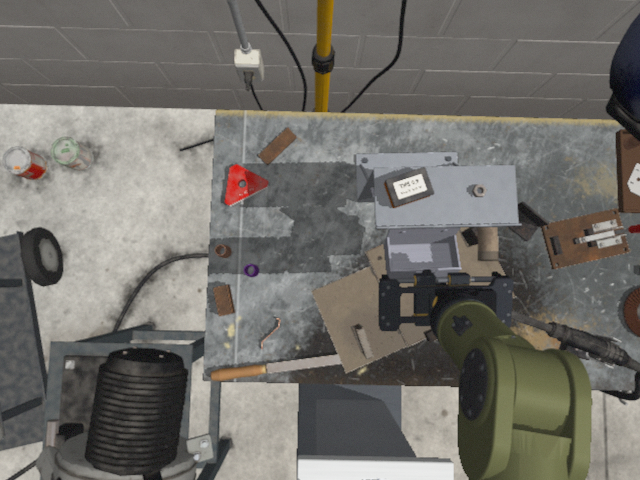

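```bash
python3 - <<'E'
import cv2
a=cv2.imread('pics/side4.png'); cv2.imwrite('pics/side4c.png',cv2.resize(a[240:370,240:360],None,fx=4.6,fy=4.6,interpolation=cv2.INTER_CUBIC))
a=cv2.imread('pics/top4.png'); cv2.imwrite('pics/top4c.png',cv2.resize(a[210:300,370:500],None,fx=6,fy=6,interpolation=cv2.INTER_CUBIC))
E
```

```text
(no output)
```

View pics/side4c.png

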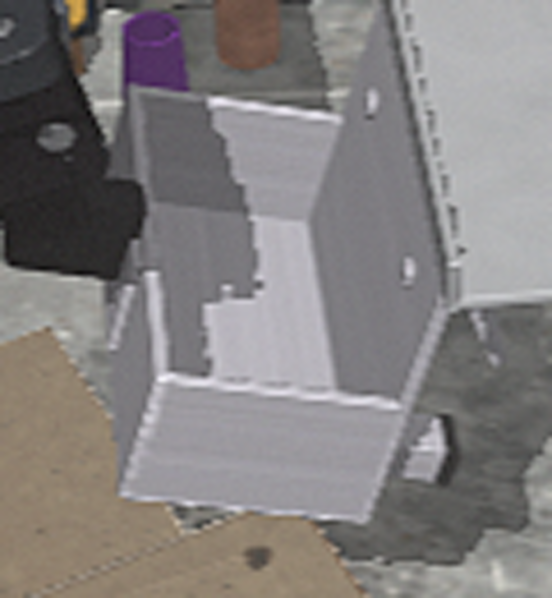

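View pics/top4c.png

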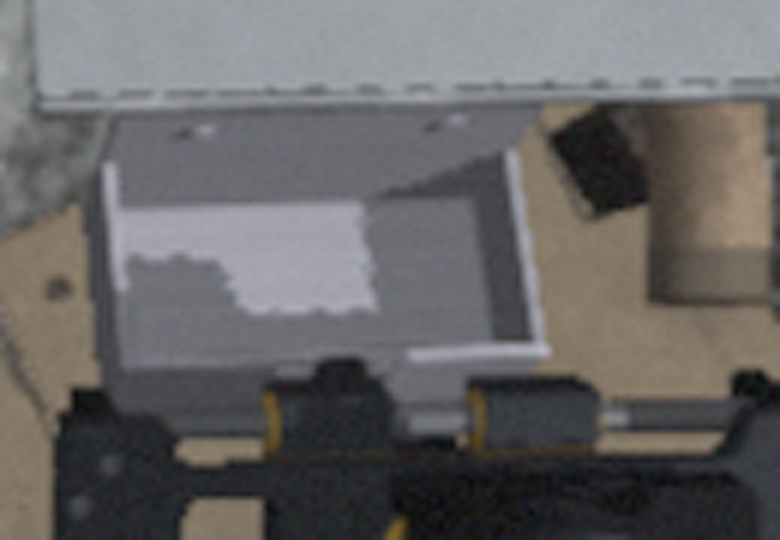

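```bash
python3 - <<'E'
from reach import *
a,e1=tri('side',(275.9,322.2),'top',(461.2,268.7)); b,e2=tri('side',(327.6,328),'top',(455.5,235)); 
tor=lambda p:np.array([(p-o)@rx,(p-o)@ry,p[2]])*1e3
print('front rim',tor(a),e1,'back rim',tor(b),e2); d=tor(b)-tor(a); print('pitch',np.degrees(np.arctan2(-d[2],d[0])),np.linalg.norm(d), 'yaw in rack',np.degrees(np.arctan2(d[1],d[0])))
s=ctrl.get_state();X=R.from_rotvec(s['tool_rot']).as_matrix(); g=s['position']-.019*X[:,0]; print('grasp',tor(g),'lean',np.degrees(np.arctan2(np.hypot(*X[:2,0]),-X[2,0])))
th=np.radians(15);ox,oy,oz=108,-1,12
e=tor(g)+[ox*np.cos(th)+oz*np.sin(th),oy,-ox*np.sin(th)+oz*np.cos(th)]; print('edge mid pred',e)
pe=rk(e[0],e[1]-55,e[2]); print('pred strip R end side px',proj('side',pe))
# pred rim corners
for nx in (19,83): 
    v=np.array([nx+3,-61,4-5]); print('pred rim',tor(g)+[v[0]*np.cos(th)+v[2]*np.sin(th),v[1],-v[0]*np.sin(th)+v[2]*np.cos(th)])
E
```

```text
front rim [-151.033  -42.184  225.689] 0.002801356965706886 back rim [-92.529 -40.72  208.24 ] 0.0032429697301820304
pitch 16.606674008740068 61.0682630792466 yaw in rack 1.4339672175142475
grasp [-175.673   20.94   230.181] lean 15.277415468000182
edge mid pred [-68.247  19.94  213.82 ]
pred strip R end side px [346.424 319.452]
pred rim [-154.682  -40.06   223.521]
pred rim [-92.862 -40.06  206.957]
```

```bash
python3 - <<'E'
from reach import *
plan(*hang(-12,20,215,15),N=3)
p,Rt=hang(-12,20,215,15); print(ik(p,Rt,L,ctrl.get_state()['joint_positions'],C))
E
```

```text
N 3 rot [-0.004 -0.002 -0.006] travel [0.015 0.    0.061] step mm 18.8
(array([ 0.434, -0.05 , -0.361,  1.87 , -0.057,  1.054,  1.712]), array([-0.,  0., -0.]), array([ 0., -0.,  0.]))
```

```bash
python3 -m jog '[{"rot":[0,0,0],"travel":[0.015,0,0.061],"jaw":1},{"rot":[0,0,0],"travel":[0.015,0,0.061],"jaw":1},{"rot":[0,0,0],"travel":[0.015,0,0.061],"jaw":1},{"rot":[0,0,0],"travel":[0,0,0],"jaw":1}]'
python3 - <<'E'
from reach import *
im=snap('side','side5.png')
cv2.imwrite('pics/side5c.png',cv2.resize(im[240:400,290:430,::-1],None,fx=3.75,fy=3.75,interpolation=cv2.INTER_CUBIC))
s=ctrl.get_state();X=R.from_rotvec(s['tool_rot']).as_matrix(); g=s['position']-.019*X[:,0]
tor=lambda p:np.array([(p-o)@rx,(p-o)@ry,p[2]])*1e3
th=np.radians(15);e=tor(g)+[108*np.cos(th)+12*np.sin(th),-1,-108*np.sin(th)+12*np.cos(th)]; print('edge',e,'Rend px',proj('side',rk(e[0],e[1]-55,e[2])),'cleat edge px at -100',proj('side',rk(-22,-100,200)),'ft',s['ft_force'])
plan(*hang(-12,20,197,15),N=3)
E
```

```text
time: 8.6
position: [0.5737, -0.0476, 0.2139]
tool_rot: [-0.03, 1.302, 0.044]
ft_force: [-0.0, -0.1, -3.9]
grip_width: 0.147
edge [-11.218  20.554 215.593] Rend px [394.845 313.785] cleat edge px at -100 [397.459 365.891] ft [-0.464  0.827 -3.369]
N 3 rot [ 0.002 -0.001 -0.008] travel [ 0.02  -0.001 -0.006] step mm 6.2
```

View pics/side5c.png

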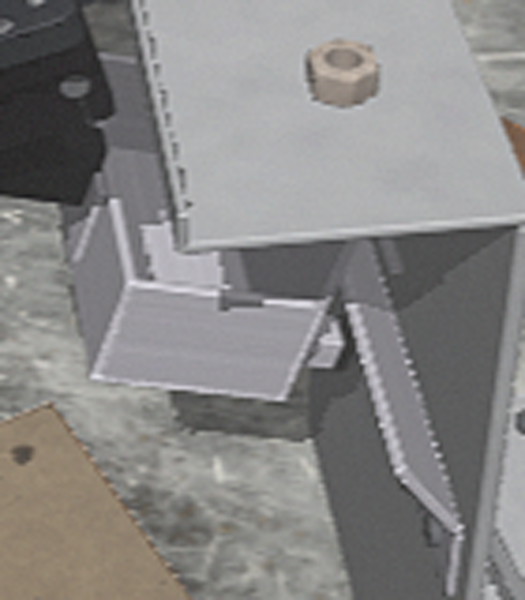

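```bash
python3 -m jog '[{"rot":[0,0,0],"travel":[0.02,0,-0.006],"jaw":1},{"rot":[0,0,0],"travel":[0.02,0,-0.006],"jaw":1},{"rot":[0,0,0],"travel":[0.02,0,-0.006],"jaw":1},{"rot":[0,0,0],"travel":[0,0,0],"jaw":1}]'
cat >> reach.py <<'E'
tor=lambda p:np.array([(p-o)@rx,(p-o)@ry,p[2]])*1e3
def edge(off=(108,-1,12),beta=30.3):
    s=ctrl.get_state();X=R.from_rotvec(s['tool_rot']).as_matrix(); g=s['position']-.019*X[:,0]
    lean=np.degrees(np.arctan2(np.hypot(*X[:2,0]),-X[2,0])); th=np.radians(beta-lean)
    e=tor(g)+[off[0]*np.cos(th)+off[2]*np.sin(th),off[1],-off[0]*np.sin(th)+off[2]*np.cos(th)]
    print('edge',e,'theta',np.degrees(th),'ft',s['ft_force'],'tq',s['torque'],'t',s['time']); return e
E
python3 - <<'E'
from reach import *
edge()
im=snap('side','side6.png')
cv2.imwrite('pics/side6c.png',cv2.resize(im[240:400,290:430,::-1],None,fx=3.75,fy=3.75,interpolation=cv2.INTER_CUBIC))
plan(*hang(-9,20,190,5),N=3)
E
```

```text
time: 9.05
position: [0.571, -0.0495, 0.1952]
tool_rot: [-0.03, 1.303, 0.04]
ft_force: [0.7, -0.2, -3.8]
grip_width: 0.146
edge [-12.558  19.014 197.147] theta 14.994009895862883 ft [ 0.742 -0.205 -3.784] tq [ 0.082  0.565 -0.002] t 9.05
N 3 rot [-0.006 -0.661  0.001] travel [ 0.029  0.001 -0.005] step mm 8.8
```

View pics/side6c.png

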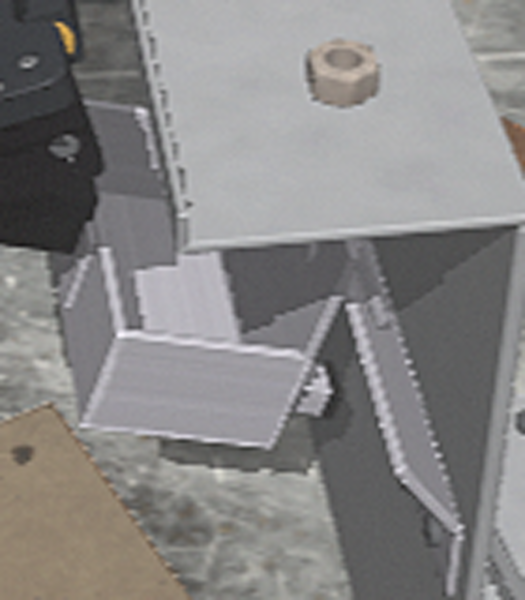

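```bash
python3 -m jog '[{"rot":[0,-0.5,0],"travel":[0.022,0,-0.004],"jaw":1},{"rot":[0,-0.5,0],"travel":[0.022,0,-0.004],"jaw":1},{"rot":[0,-0.5,0],"travel":[0.022,0,-0.004],"jaw":1},{"rot":[0,-0.5,0],"travel":[0.022,0,-0.004],"jaw":1},{"rot":[0,0,0],"travel":[0,0,0],"jaw":1}]'
python3 - <<'E'
from reach import *
edge()
plan(*hang(-6,20,186,0),N=2)
E
```

```text
time: 9.6
position: [0.5756, -0.0494, 0.1697]
tool_rot: [-0.026, 1.126, 0.041]
ft_force: [0.7, 0.2, -2.7]
grip_width: 0.145
edge [ -9.93   18.936 189.726] theta 4.843872928330001 ft [ 0.65   0.151 -2.705] tq [ 0.069  0.715 -0.063] t 9.6
N 2 rot [-0.012 -0.484  0.005] travel [ 0.023  0.002 -0.001] step mm 6.8
```

```bash
python3 -m jog '[{"rot":[0,-0.48,0],"travel":[0.022,0,0],"jaw":1},{"rot":[0,-0.48,0],"travel":[0.022,0,0],"jaw":1},{"rot":[0,0,0],"travel":[0,0,0],"jaw":1}]'
python3 - <<'E'
from reach import *
edge()
im=snap('side','side7.png')
cv2.imwrite('pics/side7c.png',cv2.resize(im[240:400,290:430,::-1],None,fx=3.75,fy=3.75,interpolation=cv2.INTER_CUBIC))
E
```

```text
time: 9.9
position: [0.5785, -0.0473, 0.1573]
tool_rot: [-0.024, 1.051, 0.045]
ft_force: [-21.2, 3.7, 9.8]
grip_width: 0.148
edge [ -8.695  20.839 184.781] theta 0.524819835555359 ft [-21.152   3.699   9.767] tq [0.82  3.467 0.495] t 9.9
```

View pics/side7c.png

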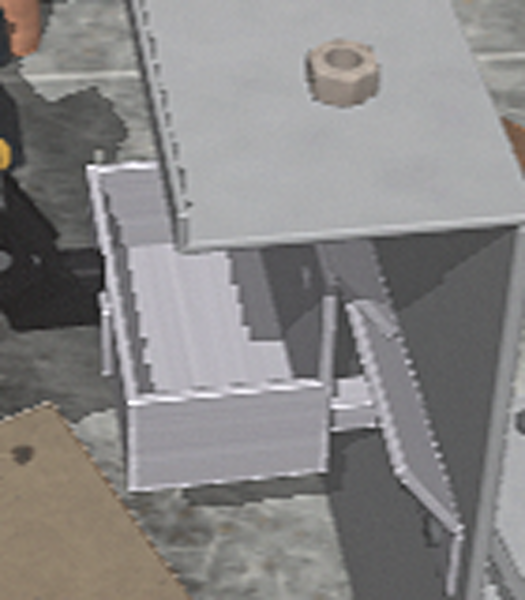

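```bash
python3 -m jog '[{"rot":[0,0,0],"travel":[-0.002,0,-0.009],"jaw":1},{"rot":[0,0,0],"travel":[0,0,0],"jaw":1}]'
python3 - <<'E'
from reach import *
edge()
E
```

```text
time: 10.15
position: [0.5802, -0.0489, 0.1588]
tool_rot: [-0.025, 1.042, 0.043]
ft_force: [0.4, -0.1, -2.0]
grip_width: 0.153
edge [ -7.355  19.207 187.198] theta 0.027173132212940487 ft [ 0.408 -0.08  -2.011] tq [ 0.1    0.999 -0.038] t 10.15
```

```bash
python3 -m jog '[{"rot":[0,0,0],"travel":[0.007,0,-0.004],"jaw":1},{"rot":[0,0,0],"travel":[0,0,0],"jaw":1}]'
python3 - <<'E'
from reach import *
edge()
im=snap('side','side8.png')
cv2.imwrite('pics/side8c.png',cv2.resize(im[240:400,290:430,::-1],None,fx=3.75,fy=3.75,interpolation=cv2.INTER_CUBIC))
E
```

```text
time: 10.35
position: [0.5809, -0.0493, 0.1561]
tool_rot: [-0.024, 1.041, 0.042]
ft_force: [1.0, -0.0, -2.6]
grip_width: 0.149
edge [ -6.685  18.804 184.573] theta -0.048192487984689336 ft [ 1.02  -0.026 -2.637] tq [0.093 0.546 0.007] t 10.35
```

View pics/side8c.png

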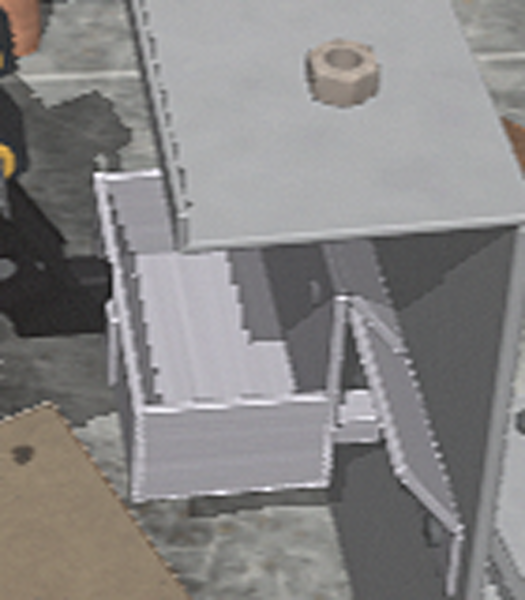

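```bash
python3 -m jog '[{"rot":[0,0,0],"travel":[0.008,0,-0.005],"jaw":1},{"rot":[0,0,0],"travel":[0,0,0],"jaw":1},{"rot":[0,0,0],"travel":[0,0,0],"jaw":1}]'
python3 - <<'E'
from reach import *
edge()
E
```

```text
time: 10.7
position: [0.5814, -0.0493, 0.1541]
tool_rot: [-0.024, 1.039, 0.042]
ft_force: [4.9, 0.9, -1.0]
grip_width: 0.15
edge [ -6.213  18.757 182.843] theta -0.17190978737894014 ft [ 4.864  0.891 -0.992] tq [ 0.148 -0.562  0.032] t 10.7
```

```bash
python3 -m jog '[{"rot":[0,0,0],"travel":[0,0,0],"jaw":0.4},{"rot":[0,0,0],"travel":[0,0,0],"jaw":0.4},{"rot":[0,0,0],"travel":[0,0,0],"jaw":0.4},{"rot":[0,0,0],"travel":[0,0,0],"jaw":0.4}]'
python3 - <<'E'
from reach import *
edge()
im=snap('side','side9.png')
cv2.imwrite('pics/side9c.png',cv2.resize(im[240:400,290:430,::-1],None,fx=3.75,fy=3.75,interpolation=cv2.INTER_CUBIC))
E
```

```text
time: 11.1
position: [0.5792, -0.0492, 0.152]
tool_rot: [-0.024, 1.044, 0.042]
ft_force: [0.4, 0.9, -0.3]
grip_width: 0.293
edge [ -8.336  18.938 180.158] theta 0.11691711056313281 ft [ 0.358  0.862 -0.294] tq [0.105 0.519 0.005] t 11.1
```

View pics/side9c.png

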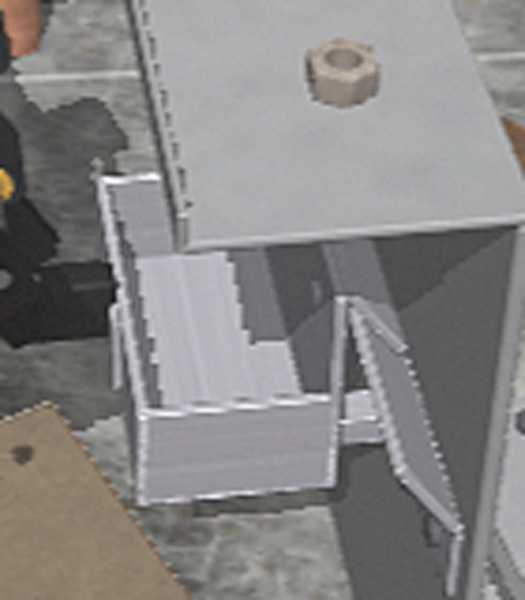

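```bash
python3 -m jog '[{"rot":[0,0,0],"travel":[-0.04,0,0],"jaw":0.4},{"rot":[0,0,0],"travel":[-0.08,0,0],"jaw":0.4},{"rot":[0,0,0],"travel":[-0.08,0,0],"jaw":0.2},{"rot":[0,0,0],"travel":[0,0,0],"jaw":0}]'
python3 - <<'E'
from reach import *
s=ctrl.get_state(); print(s['joint_positions'].round(2),s['ft_force'],tor(s['position']))
im=snap('side','side10.png'); snap('top','top10.png')
cv2.imwrite('pics/side10c.png',cv2.resize(im[240:400,290:430,::-1],None,fx=3.75,fy=3.75,interpolation=cv2.INTER_CUBIC))
E
```

```text
time: 11.55
position: [0.5505, -0.0512, 0.2088]
tool_rot: [-0.025, 1.036, 0.041]
ft_force: [-0.1, 0.4, 0.4]
grip_width: 0.407
[ 0.44 -0.29 -0.29  2.15 -0.26  0.75  1.9 ] [-0.131  0.359  0.411] [-135.511   19.337  208.8  ]
```

View pics/side10c.png

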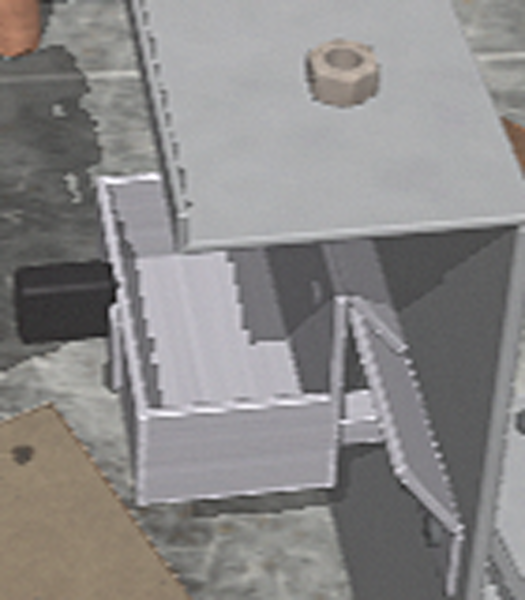

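View pics/top10.png

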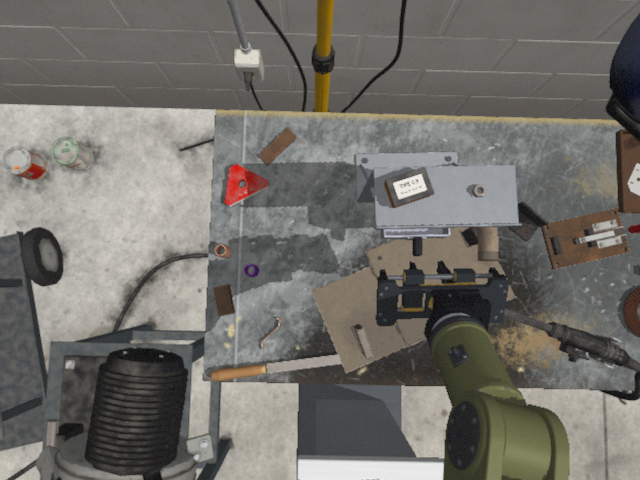

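```bash
python3 - <<'E'
from reach import *
print('motor',tri('side',(193,180),'top',(190,385)),onz('top',(190,385),.2))
q=ctrl.get_state()['joint_positions']
for nm,g,y,l in [('hover',[.568,.319,.14],-.25,30),('pick',[.568,.319,.04],-.25,30),('pick2',[.568,.319,.04],-.25,25),('pick0',[.568,.319,.04],0,30),('place0',rk(-140,30,235),psi,40),('place0',rk(-140,30,235),psi,30),('place1',rk(-82,30,222),psi,45),('place2',rk(-72,30,190),psi,45)]:
    p,Rt=pose(g,y,l); q1,e,er=ik(p,Rt,L,q,C); print(nm,p,q1,np.abs(e).max().round(4),np.abs(er).max().round(3))
plan(*pose([.45,.1,.3],0,10))
E
```

```text
motor (array([0.359, 0.345, 0.159]), np.float64(0.06849426722682805)) [0.332 0.335 0.2  ]
hover [0.577 0.317 0.124] [-0.384  0.195 -0.445  1.902  0.699  0.913  0.113] 0.0 0.0
pick [0.577 0.317 0.024] [-0.551  0.307 -0.265  1.987  0.823  0.754 -0.06 ] 0.0 0.0
pick2 [0.576 0.317 0.023] [-0.536  0.313 -0.238  1.94   0.66   0.763  0.112] 0.0 0.0
pick0 [0.577 0.319 0.024] [-0.458  0.249 -0.296  2.067  0.815  0.582  0.202] 0.0 0.0
place0 [ 0.558 -0.04   0.22 ] [ 0.272 -0.3   -0.147  2.213 -0.29   0.598  1.93 ] 0.0182 0.045
place0 [ 0.555 -0.04   0.219] [ 0.442 -0.285 -0.314  2.126 -0.241  0.78   1.864] 0.0 0.0
place1 [ 0.617 -0.037  0.209] [ 0.334 -0.258 -0.236  2.263 -0.421  0.375  2.032] 0.0 0.0
place2 [ 0.627 -0.037  0.177] [ 0.315 -0.193 -0.234  2.284 -0.455  0.289  2.072] 0.0 0.0
N 5 rot [ 0.101  0.814 -0.036] travel [-0.069  0.102 -0.041] step mm 39.0
```

```bash
python3 - <<'E'
from reach import *
print(tri('side',(195,178),'top',(137,350)),tri('side',(188,140),'top',(137,350)),tri('side',(240,25),'top',(60,345)))
im=cv2.imread('pics/top10.png');cv2.imwrite('pics/t10.png',cv2.resize(im[230:330,200:300],None,fx=5,fy=5))
p,Rt=pose([.568,.319,.04+.1],-.25,30); print(p); plan(p,Rt)
E
```

```text
(array([0.375, 0.464, 0.092]), np.float64(0.004371350776622796)) (array([0.384, 0.429, 0.192]), np.float64(0.006346169305647357)) (array([0.456, 0.459, 0.395]), np.float64(0.07380861258213652))
[0.577 0.317 0.124]
N 9 rot [ 0.327  0.008 -0.189] travel [ 0.024  0.137 -0.018] step mm 42.1
```

View pics/t10.png

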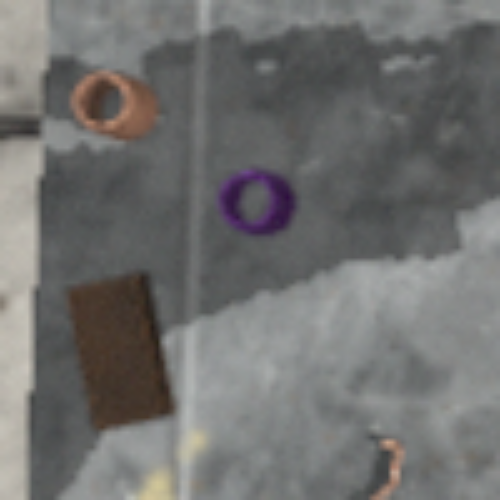

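```bash
python3 - <<'E'
from reach import *
p,Rt=pose([.55,.319,.22],-.1,22); print(p); plan(p,Rt,N=10)
E
```

```text
[0.557 0.318 0.202]
N 10 rot [ 0.151  0.167 -0.074] travel [ 0.001  0.123 -0.001] step mm 36.9
```

```bash
python3 -m jog '[{"rot":[0.15,0.17,-0.07],"travel":[-0.03,0.12,0],"jaw":0},{"rot":[0.15,0.17,-0.07],"travel":[-0.03,0.12,0],"jaw":0},{"rot":[0.15,0.17,-0.07],"travel":[0,0.123,0],"jaw":0},{"rot":[0.15,0.17,-0.07],"travel":[0,0.123,0],"jaw":0},{"rot":[0.15,0.17,-0.07],"travel":[0,0.123,0],"jaw":0},{"rot":[0.15,0.17,-0.07],"travel":[0,0.123,0],"jaw":0},{"rot":[0.15,0.17,-0.07],"travel":[0,0.123,0],"jaw":0},{"rot":[0.15,0.17,-0.07],"travel":[0,0.123,0],"jaw":0}]'
python3 -m jog '[{"rot":[0.15,0.17,-0.07],"travel":[0.02,0.123,0],"jaw":0},{"rot":[0.15,0.17,-0.07],"travel":[0.02,0.123,0],"jaw":0},{"rot":[0,0,0],"travel":[0,0,0],"jaw":0}]'
python3 - <<'E'
from reach import *
s=ctrl.get_state();print(s['joint_positions'].round(2),R.from_rotvec(s['tool_rot']).as_matrix().round(3).tolist()); snap('wrist','wrist11.png')
print([proj('wrist',[.568,.319,z],s).round(0) for z in (0,.058)])
p,Rt=pose([.568,.319,.13],-.1,30); plan(p,Rt)
E
```

```text
time: 12.45
position: [0.5447, 0.2393, 0.2175]
tool_rot: [0.042, 1.164, -0.057]
ft_force: [0.8, -0.2, 0.3]
grip_width: 0.499
time: 12.75
position: [0.5536, 0.3172, 0.2046]
tool_rot: [0.058, 1.198, -0.074]
ft_force: [-0.1, -0.1, -0.5]
grip_width: 0.499
[-0.07  0.12 -0.69  1.77  0.4   1.06  0.57] [[0.362, 0.088, 0.928], [-0.027, 0.996, -0.084], [-0.932, 0.006, 0.363]]
[array([324., 145.]), array([325., 173.])]
N 3 rot [ 0.028 -0.577 -0.026] travel [ 0.103  0.007 -0.021] step mm 31.5
```

View pics/wrist11.png

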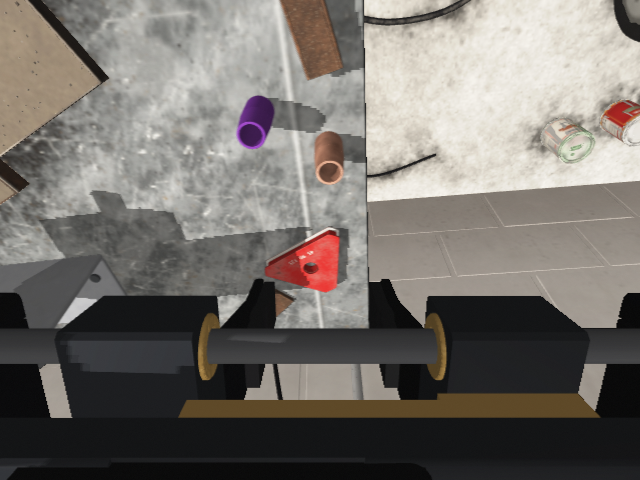

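```bash
python3 - <<'E'
from reach import *
p,Rt=pose([.567,.3218,.10],-.1,30); plan(p,Rt,N=4)
p2,_=pose([.567,.3218,.04],-.1,30); print(p,p2)
E
```

```text
N 4 rot [ 0.021 -0.433 -0.02 ] travel [ 0.099  0.007 -0.028] step mm 31.0
[0.576 0.321 0.084] [0.576 0.321 0.024]
```

```bash
python3 -m jog '[{"rot":[0.02,-0.43,-0.02],"travel":[0.099,0.007,-0.028],"jaw":0},{"rot":[0.02,-0.43,-0.02],"travel":[0.099,0.007,-0.028],"jaw":0},{"rot":[0.02,-0.43,-0.02],"travel":[0.099,0.007,-0.028],"jaw":0},{"rot":[0.02,-0.43,-0.02],"travel":[0.099,0.007,-0.028],"jaw":0},{"rot":[0,0,0],"travel":[0,0,0],"jaw":0}]'
python3 - <<'E'
from reach import *
s=ctrl.get_state();print(s['joint_positions'].round(2)); im=snap('wrist','wrist12.png'); snap('side','side12.png')
print([proj('wrist',[.567,.3218,z],s).round(0) for z in (0,.058)])
p,Rt=pose([.567,.3218,.04],-.1,30); plan(p,Rt,N=3)
E
```

```text
time: 13.3
position: [0.572, 0.3136, 0.0798]
tool_rot: [0.048, 1.05, -0.099]
ft_force: [0.2, -0.9, -0.9]
grip_width: 0.499
[-0.19  0.24 -0.64  1.97  0.8   0.81  0.15]
[array([335., 180.]), array([337., 245.])]
N 3 rot [-0.012  0.012  0.017] travel [ 0.06   0.005 -0.034] step mm 20.9
```

View pics/wrist12.png

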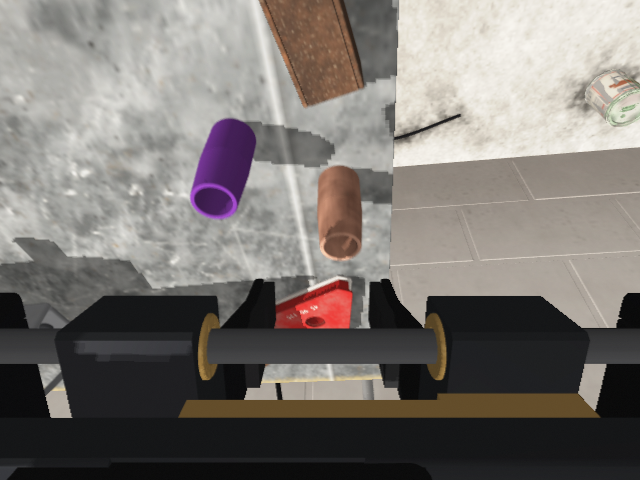

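View pics/side12.png

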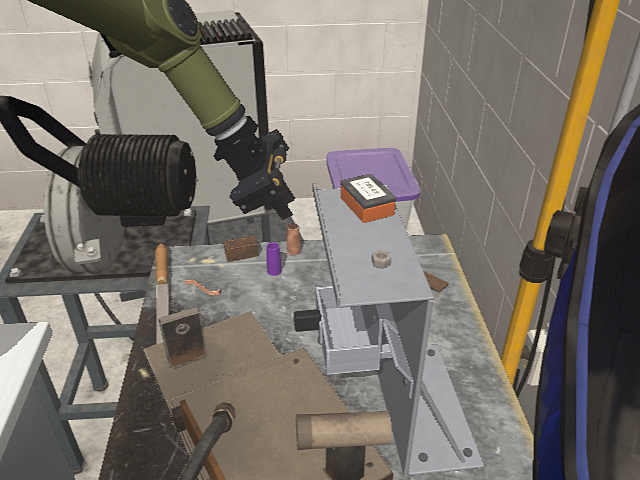

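```bash
python3 -m jog '[{"rot":[0,0,0],"travel":[0.06,0.01,-0.034],"jaw":0},{"rot":[0,0,0],"travel":[0.06,0.01,-0.034],"jaw":0},{"rot":[0,0,0],"travel":[0.03,0.002,-0.017],"jaw":0},{"rot":[0,0,0],"travel":[0,0,0],"jaw":0}]'
python3 - <<'E'
from reach import *
s=ctrl.get_state(); print(s['ft_force']); snap('wrist','wrist13.png')
print([proj('wrist',[.567,.3235,z],s).round(0) for z in (0,.058)])
p,Rt=pose([.567,.3235,.04],-.1,30); plan(p,Rt,N=1)
E
```

```text
time: 13.8
position: [0.5774, 0.3234, 0.0347]
tool_rot: [0.054, 1.042, -0.096]
ft_force: [0.3, 0.2, -0.0]
grip_width: 0.5
[ 0.257  0.227 -0.003]
[array([321., 222.]), array([321., 310.])]
N 1 rot [-0.051  0.062  0.033] travel [ 0.033 -0.005 -0.024] step mm 12.2
```

View pics/wrist13.png

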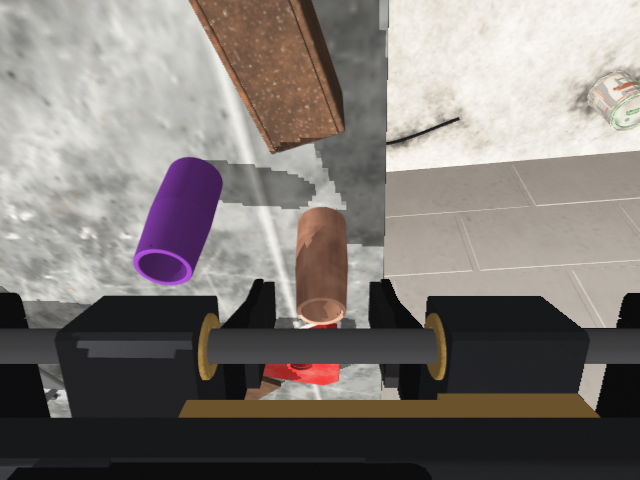

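```bash
python3 -m jog '[{"rot":[0,0,0],"travel":[0.03,0,-0.022],"jaw":0},{"rot":[0,0,0],"travel":[0,0,0],"jaw":0.2},{"rot":[0,0,0],"travel":[0,0,0],"jaw":0.8},{"rot":[0,0,0],"travel":[0,0,0],"jaw":0.8},{"rot":[0,0,0],"travel":[0,0,0],"jaw":0.8},{"rot":[0,0,0],"travel":[0,0,0],"jaw":0.8}]' 30
python3 - <<'E'
from reach import *
s=ctrl.get_state(); X=R.from_rotvec(s['tool_rot']).as_matrix(); print('grasp',s['position']-.019*X[:,0],X[:,0])
E
```

```text
time: 14.45
position: [0.5766, 0.3244, 0.0244]
tool_rot: [0.055, 1.04, -0.095]
ft_force: [-0.5, -0.6, 2.4]
grip_width: 0.261
grasp [0.567 0.325 0.041] [ 0.502 -0.053 -0.863]
```

```bash
python3 -m jog '[{"rot":[0,0,0],"travel":[0,0,0],"jaw":0.8},{"rot":[0,0,0],"travel":[-0.05,0,0.03],"jaw":0.8},{"rot":[0,0,0],"travel":[-0.06,0,0.035],"jaw":0.8},{"rot":[0,0,0],"travel":[-0.06,0,0.035],"jaw":0.8},{"rot":[0,0,0],"travel":[0,0,0],"jaw":0.8}]' 30
python3 - <<'E'
from reach import *
im=snap('side','side14.png'); im2=snap('wrist','wrist14.png')
cv2.imwrite('pics/side14c.png',cv2.resize(im[130:300,200:340,::-1],None,fx=3.5,fy=3.5,interpolation=cv2.INTER_CUBIC))
E
```

```text
time: 14.95
position: [0.5774, 0.3257, 0.0856]
tool_rot: [0.057, 1.038, -0.093]
ft_force: [0.2, 0.7, -0.6]
grip_width: 0.262
```

View pics/side14c.png

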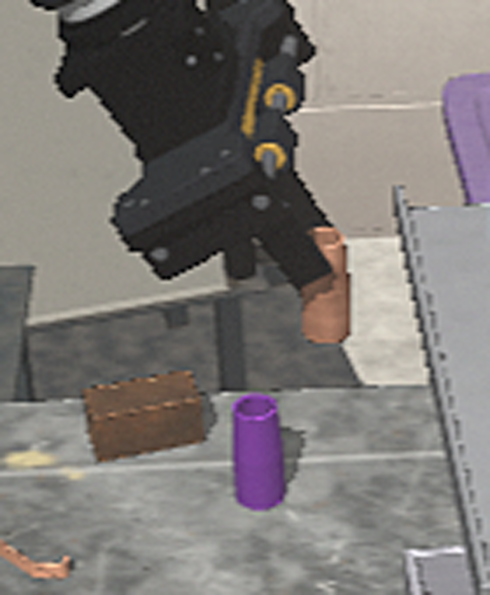

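View pics/wrist14.png

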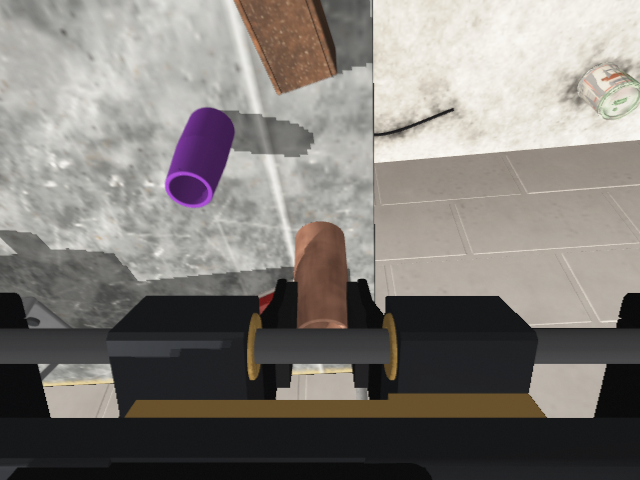

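```bash
python3 - <<'E'
from reach import *
im=cv2.imread('pics/top10.png'); m=(cv2.cvtColor(im,cv2.COLOR_BGR2HSV)[:,:,2]<55).astype(np.uint8)[232:262,405:430]
k,l,st,c=cv2.connectedComponentsWithStats(m); i=1+np.argmax(st[1:,4]); cc=c[i]+[405,232]; print(st[i],cc,'block top rack',tor(onz('top',cc,.178)))
p,Rt=pose(rk(-135,38,240),psi,30); print(p); plan(p,Rt,N=11)
s=ctrl.get_state();print(s['joint_positions'].round(2)); print(ik(p,Rt,L,s['joint_positions'],C)[0])
E
```

```text
[  7   5  10  19 144] [416.562 245.465] block top rack [-108.504   20.907  178.   ]
[ 0.56  -0.032  0.224]
N 11 rot [-0.138  0.005  0.08 ] travel [-0.038 -0.108  0.02 ] step mm 34.9
[-0.21  0.25 -0.64  1.96  0.82  0.81  0.13]
[-0.244 -0.3    0.232  2.132  0.066  0.779  1.58 ]
```

```bash
python3 -m jog '[{"rot":[-0.14,0,0.08],"travel":[-0.08,-0.08,0.04],"jaw":0.8},{"rot":[-0.14,0,0.08],"travel":[-0.08,-0.1,0.03],"jaw":0.8},{"rot":[-0.14,0,0.08],"travel":[-0.05,-0.108,0.02],"jaw":0.8},{"rot":[-0.14,0,0.08],"travel":[-0.04,-0.108,0.02],"jaw":0.8},{"rot":[-0.14,0,0.08],"travel":[-0.04,-0.108,0.02],"jaw":0.8},{"rot":[-0.14,0,0.08],"travel":[-0.04,-0.108,0.02],"jaw":0.8},{"rot":[-0.14,0,0.08],"travel":[-0.02,-0.108,0.01],"jaw":0.8},{"rot":[-0.14,0,0.08],"travel":[-0.02,-0.108,0.01],"jaw":0.8}]'
python3 - <<'E'
from reach import *
s=ctrl.get_state();print(s['joint_positions'].round(2),tor(s['position']))
p,Rt=pose(rk(-135,38,240),psi,30); plan(p,Rt,N=4)
E
```

```text
time: 15.85
position: [0.5498, 0.0754, 0.203]
tool_rot: [-0.006, 1.045, 0.006]
ft_force: [0.1, -0.2, -1.0]
grip_width: 0.257
[ 0.06 -0.27 -0.29  2.15  0.06  0.74  1.31] [-130.106  145.802  203.   ]
N 4 rot [-0.097  0.007  0.062] travel [-0.012 -0.09   0.013] step mm 27.5
```

```bash
python3 -m jog '[{"rot":[-0.1,0,0.06],"travel":[-0.02,-0.085,0.013],"jaw":0.8},{"rot":[-0.1,0,0.06],"travel":[-0.02,-0.09,0.013],"jaw":0.8},{"rot":[-0.1,0,0.06],"travel":[-0.012,-0.09,0.013],"jaw":0.8},{"rot":[-0.1,0,0.06],"travel":[-0.012,-0.09,0.013],"jaw":0.8},{"rot":[0,0,0],"travel":[0,0,0],"jaw":0.8}]'
cat >> reach.py <<'E'
def gr():
    s=ctrl.get_state();X=R.from_rotvec(s['tool_rot']).as_matrix(); g=s['position']-.019*X[:,0]
    print('grasp rack',tor(g),'lean',np.degrees(np.arctan2(np.hypot(*X[:2,0]),-X[2,0])).round(1),'head',np.arctan2(X[1,2],X[0,2]).round(3),'ft',s['ft_force'],'q',s['joint_positions'].round(2)); return s
E
python3 - <<'E'
from reach import *
s=gr(); q=s['joint_positions']
for a in [(-110,225,38),(-85,224,45),(-76,195,45)]:
    p,Rt=pose(rk(a[0],38,a[1]),psi,a[2]); print(a,[np.round(v,3) for v in ik(p,Rt,L,q,C)])
p,Rt=pose(rk(-110,38,226),psi,38);plan(p,Rt,N=3)
im=snap('side','side15.png')
E
```

```text
time: 16.35
position: [0.5568, -0.0336, 0.2276]
tool_rot: [-0.023, 1.045, 0.038]
ft_force: [0.4, -0.5, -0.2]
grip_width: 0.258
grasp rack [-137.935   36.629  244.065] lean 30.1 head 0.043 ft [ 0.445 -0.491 -0.209] q [ 0.05 -0.29 -0.01  2.12 -0.06  0.79  1.69]
(-110, 225, 38) [array([ 0.032, -0.286,  0.007,  2.221, -0.1  ,  0.547,  1.726]), array([0., 0., 0.]), array([-0.,  0., -0.])]
(-85, 224, 45) [array([-0.006, -0.277,  0.041,  2.281, -0.141,  0.358,  1.768]), array([-0.,  0.,  0.]), array([-0.,  0., -0.])]
(-76, 195, 45) [array([-0.027, -0.221,  0.058,  2.302, -0.167,  0.281,  1.795]), array([-0.,  0.,  0.]), array([-0.,  0., -0.])]
N 3 rot [-0.017 -0.524  0.015] travel [0.034 0.002 0.017] step mm 11.5
```

View pics/side15.png

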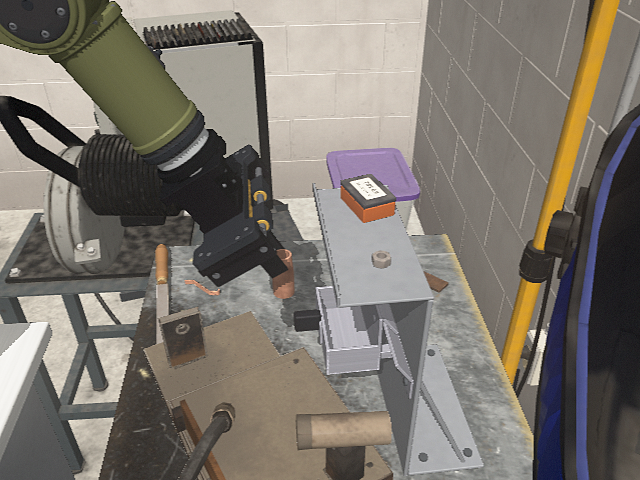

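```bash
python3 -m jog '[{"rot":[0,-0.53,0],"travel":[0.03,0.003,0.017],"jaw":0.8},{"rot":[0,-0.53,0],"travel":[0.03,0.003,0.017],"jaw":0.8},{"rot":[0,-0.53,0],"travel":[0.03,0.003,0.017],"jaw":0.8},{"rot":[0,0,0],"travel":[0,0,0],"jaw":0.8}]'
python3 - <<'E'
from reach import *
gr(); p,Rt=pose(rk(-82,38,224),psi,45);plan(p,Rt,N=3)
E
```

```text
time: 16.8
position: [0.5822, -0.0237, 0.2103]
tool_rot: [-0.023, 0.91, 0.046]
ft_force: [-0.0, 0.2, -1.5]
grip_width: 0.257
grasp rack [-114.177   45.284  225.287] lean 37.8 head 0.05 ft [-0.033  0.167 -1.487] q [ 0.09 -0.3  -0.06  2.22 -0.13  0.56  1.74]
N 3 rot [ 0.007 -0.477 -0.004] travel [ 0.025 -0.008  0.029] step mm 11.6
```

```bash
python3 -m jog '[{"rot":[0,-0.48,0],"travel":[0.025,-0.008,0.029],"jaw":0.8},{"rot":[0,-0.48,0],"travel":[0.025,-0.008,0.029],"jaw":0.8},{"rot":[0,-0.48,0],"travel":[0.025,-0.008,0.029],"jaw":0.8},{"rot":[0,0,0],"travel":[0,0,0],"jaw":0.8}]'
python3 - <<'E'
from reach import *
gr(); p,Rt=pose(rk(-70,38,200),psi,45);plan(p,Rt,N=3)
im=snap('side','side16.png'); im2=snap('top','top16.png')
cv2.imwrite('pics/side16c.png',cv2.resize(im[180:400,220:440,::-1],None,fx=2.7,fy=2.7,interpolation=cv2.INTER_CUBIC))
E
```

```text
time: 17.2
position: [0.6184, -0.0298, 0.2124]
tool_rot: [-0.019, 0.782, 0.047]
ft_force: [0.5, 0.4, -1.4]
grip_width: 0.257
grasp rack [-80.119  37.409 225.802] lean 45.2 head 0.05 ft [ 0.473  0.403 -1.357] q [ 0.05 -0.27  0.    2.27 -0.2   0.36  1.82]
N 3 rot [ 0.004  0.012 -0.003] travel [ 0.028  0.001 -0.012] step mm 9.2
```

View pics/side16c.png

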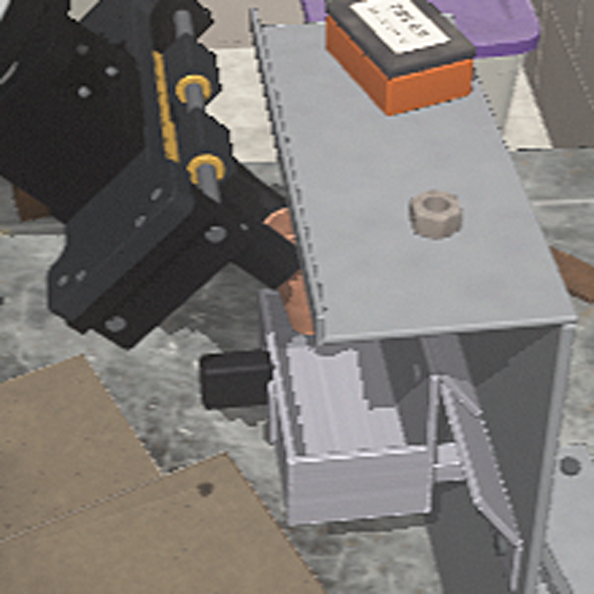

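Nozzle is over the tray at (297,310 in the crop), clear of lip and rim. Lower it in steps.

```bash
python3 -m jog '[{"rot":[0,0,0],"travel":[0.028,0,-0.012],"jaw":0.8},{"rot":[0,0,0],"travel":[0.028,0,-0.012],"jaw":0.8},{"rot":[0,0,0],"travel":[0.028,0,-0.012],"jaw":0.8},{"rot":[0,0,0],"travel":[0,0,0],"jaw":0.8}]'
python3 - <<'E'
from reach import *
gr(); p,Rt=pose(rk(-68,38,184),psi,45);plan(p,Rt,N=2)
im=snap('side','side17.png')
cv2.imwrite('pics/side17c.png',cv2.resize(im[180:400,220:440,::-1],None,fx=2.7,fy=2.7,interpolation=cv2.INTER_CUBIC))
E
```

```text
time: 17.7
position: [0.6288, -0.0299, 0.1863]
tool_rot: [-0.02, 0.782, 0.046]
ft_force: [0.4, 0.0, -0.2]
grip_width: 0.26
grasp rack [-69.728  36.869 199.741] lean 45.2 head 0.049 ft [ 0.448  0.009 -0.202] q [ 0.03 -0.21  0.02  2.28 -0.22  0.29  1.85]
N 2 rot [ 0.005  0.018 -0.001] travel [ 0.021  0.002 -0.017] step mm 8.0
```

View pics/side17c.png

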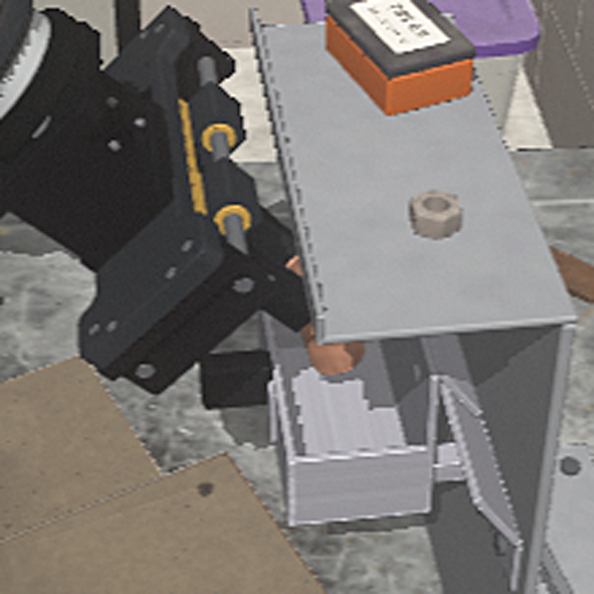

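```bash
python3 -m jog '[{"rot":[0,0,0],"travel":[0.021,0.002,-0.017],"jaw":0.8},{"rot":[0,0,0],"travel":[0.021,0.002,-0.017],"jaw":0.8},{"rot":[0,0,0],"travel":[0,0,0],"jaw":0.8}]'
python3 - <<'E'
from reach import *
gr()
im=snap('side','side18.png')
cv2.imwrite('pics/side18c.png',cv2.resize(im[180:400,220:440,::-1],None,fx=2.7,fy=2.7,interpolation=cv2.INTER_CUBIC))
E
```

```text
time: 18.05
position: [0.6304, -0.0286, 0.1708]
tool_rot: [-0.02, 0.781, 0.046]
ft_force: [0.3, 0.0, -0.4]
grip_width: 0.262
grasp rack [-68.116  38.071 184.162] lean 45.2 head 0.049 ft [ 0.325  0.047 -0.387] q [ 0.01 -0.19  0.03  2.29 -0.24  0.25  1.87]
```

View pics/side18c.png

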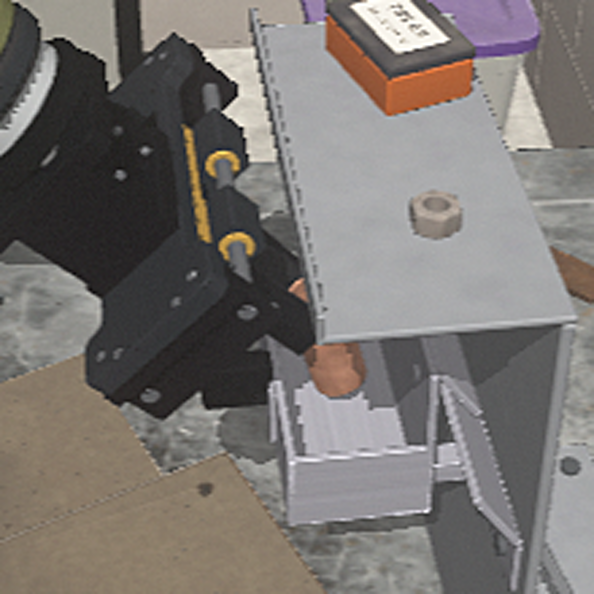

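```bash
python3 -m jog '[{"rot":[0,0,0],"travel":[0.008,0,-0.008],"jaw":0.8},{"rot":[0,0,0],"travel":[0,0,0],"jaw":0.8},{"rot":[0,0,0],"travel":[0,0,0],"jaw":0.22},{"rot":[0,0,0],"travel":[0,0,0],"jaw":0.22},{"rot":[0,0,0],"travel":[0,0,0],"jaw":0.22}]'
python3 - <<'E'
from reach import *
gr()
im=snap('side','side19.png')
cv2.imwrite('pics/side19c.png',cv2.resize(im[180:400,220:440,::-1],None,fx=2.7,fy=2.7,interpolation=cv2.INTER_CUBIC))
E
```

```text
time: 18.6
position: [0.6318, -0.0289, 0.1702]
tool_rot: [-0.02, 0.777, 0.046]
ft_force: [-0.6, 0.4, -0.4]
grip_width: 0.374
grasp rack [-66.81   37.695 183.548] lean 45.5 head 0.05 ft [-0.636  0.421 -0.414] q [ 0.01 -0.18  0.03  2.3  -0.24  0.24  1.88]
```

View pics/side19c.png

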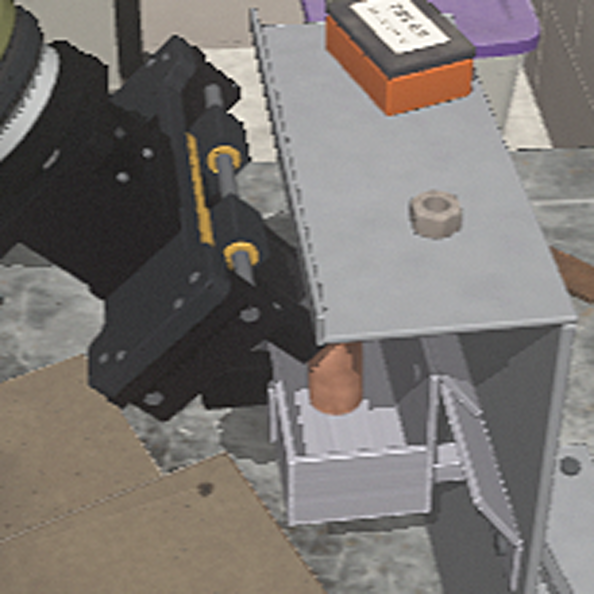

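```bash
python3 -m jog '[{"rot":[0,0,0],"travel":[-0.03,0,0],"jaw":0.22},{"rot":[0,0,0],"travel":[-0.06,0,0],"jaw":0.22},{"rot":[0,0,0],"travel":[-0.07,0,0],"jaw":0.22},{"rot":[0,0,0],"travel":[0,0,0],"jaw":0.22}]'
python3 - <<'E'
from reach import *
gr()
im=snap('side','side20.png')
cv2.imwrite('pics/side20c.png',cv2.resize(im[180:400,220:440,::-1],None,fx=2.7,fy=2.7,interpolation=cv2.INTER_CUBIC))
p,Rt=pose(rk(-150,38,265),psi,25);plan(p,Rt)
E
```

```text
time: 19.05
position: [0.5987, -0.0329, 0.2022]
tool_rot: [-0.019, 0.78, 0.042]
ft_force: [-0.3, -1.1, -0.2]
grip_width: 0.39
grasp rack [-100.042   35.341  215.579] lean 45.3 head 0.046 ft [-0.345 -1.135 -0.243] q [ 0.22 -0.3  -0.14  2.31 -0.35  0.36  1.97]
N 5 rot [-0.004  0.816  0.007] travel [-0.046  0.002 -0.013] step mm 14.4
```

View pics/side20c.png

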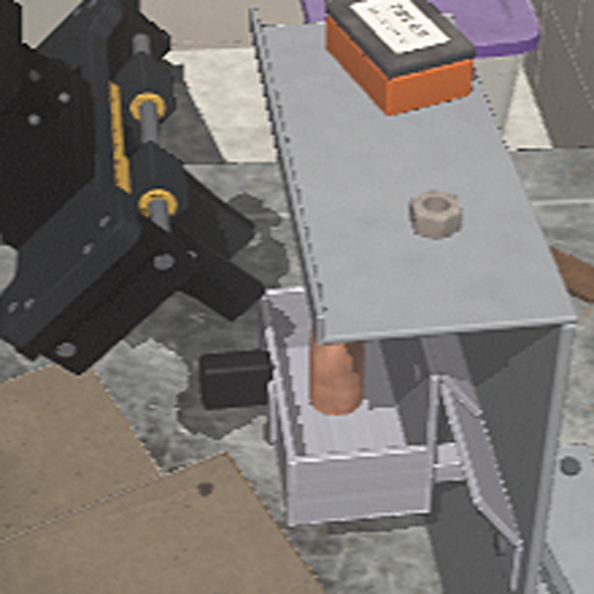

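```bash
python3 -m jog '[{"rot":[0,0.7,0],"travel":[-0.03,0,-0.05],"jaw":0.22},{"rot":[0,0.8,0],"travel":[-0.04,0,-0.05],"jaw":0.22},{"rot":[0,0.8,0],"travel":[-0.05,0,-0.04],"jaw":0.22},{"rot":[0,0.8,0],"travel":[-0.05,0,-0.04],"jaw":0.22},{"rot":[0,0.8,0],"travel":[-0.05,0,-0.04],"jaw":0.22},{"rot":[0,0,0],"travel":[0,0,0],"jaw":0.22}]'
python3 - <<'E'
from reach import *
gr()
im=snap('side','side21.png');im2=snap('top','top21.png')
cv2.imwrite('pics/side21c.png',cv2.resize(im[180:400,220:440,::-1],None,fx=2.7,fy=2.7,interpolation=cv2.INTER_CUBIC))
E
```

```text
time: 19.7
position: [0.523, -0.0368, 0.2124]
tool_rot: [-0.029, 1.121, 0.045]
ft_force: [1.6, 0.1, -0.7]
grip_width: 0.387
grasp rack [-170.561   35.021  229.555] lean 25.8 head 0.051 ft [ 1.564  0.142 -0.736] q [ 0.25 -0.3  -0.16  2.13 -0.14  0.87  1.77]
```

View pics/side21.png

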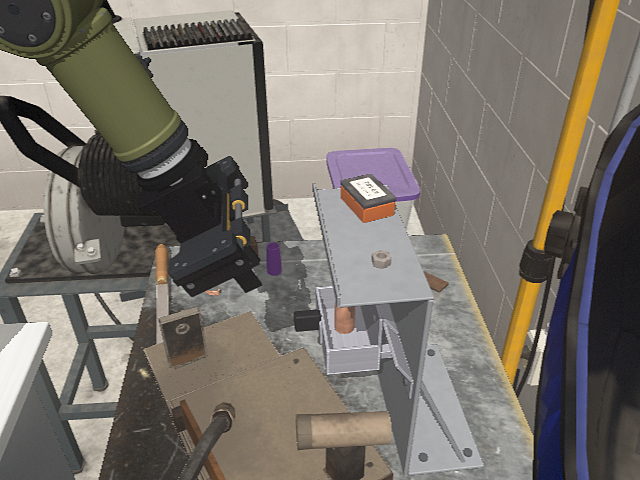

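View pics/side21c.png

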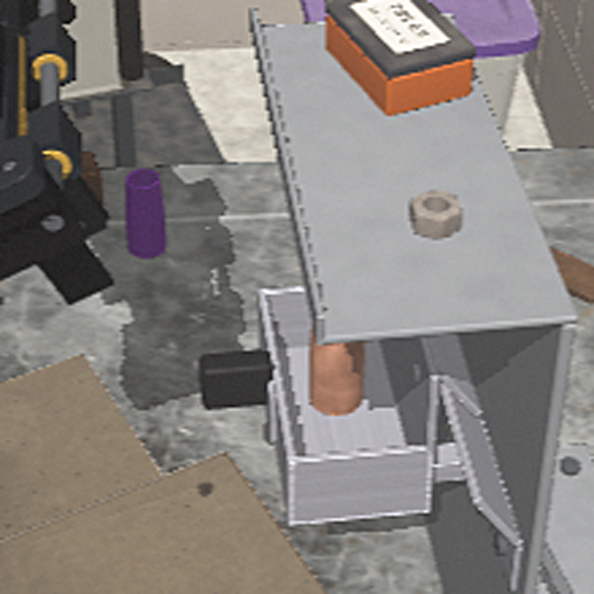

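View pics/top21.png

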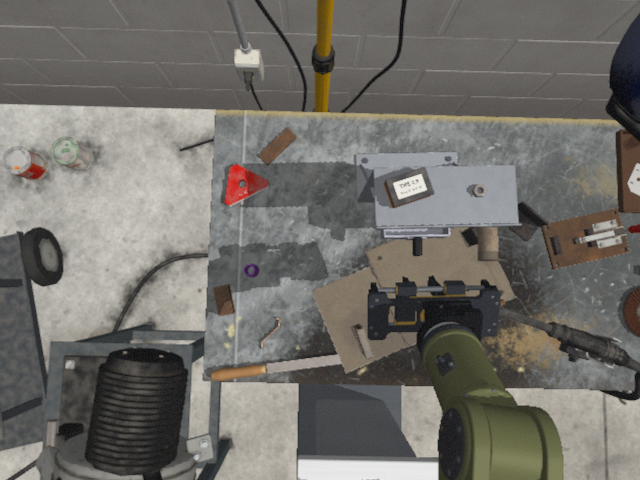

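```bash
python3 - <<'E'
from reach import *
for nm,uv in dict(rimF=(327.4,348.5),rimB=(379.6,346.7),botF=(328,373),botB=(379,369.5)).items():
    O,d=ray('side',uv); t=((rk(0,-40,0)-O)@ry)/(d@ry); print(nm,tor(O+t*d).round(1))
a=cv2.imread('pics/top0.png').astype(int);b=cv2.imread('pics/top21.png').astype(int)
for n,(x,y,w,h) in dict(tube=(205,275,40,50),purple=(240,258,25,25)).items():
    def cen(i):
        hsv=cv2.cvtColor(i.astype(np.uint8),cv2.COLOR_BGR2HSV)[y:y+h,x:x+w]
        m=(hsv[:,:,1]>80)&((hsv[:,:,0]<20) if n=='tube' else (hsv[:,:,0]>125)); q=np.argwhere(m); return q.mean(0)[::-1]+[x,y],len(q)
    print(n,cen(a),cen(b))
E
```

```text
rimF [-90.9 -40.  174.2]
rimB [-27.7 -40.  169.2]
botF [-90.  -40.  131.4]
botB [-26.2 -40.  129. ]
tube (array([223.417, 299.866]), 448) (array([223.501, 300.546]), 405)
purple (array([250.806, 270.185]), 124) (array([251.061, 270.104]), 115)
```

```bash
python3 - <<'E'
from reach import *
y=np.array([-gx[1],gx[0],0]); P0=tg-.06*y
for nm,uv in dict(rimF=(298.8,318.6),rimB=(332.7,308.1),botF=(298.8,338),botB=(333.4,325)).items():
    O,d=ray('side',uv); t=((P0-O)@y)/(d@y); p=O+t*d; print(nm,((p-tg)@gx*1e3).round(1),(p[2]*1e3).round(1))
im=cv2.imread('pics/side21.png'); cv2.imwrite('pics/side21d.png',cv2.resize(im[300:390,310:420],None,fx=7,fy=6.6,interpolation=cv2.INTER_CUBIC))
E
```

```text
rimF 22.1 47.6
rimB 82.4 44.7
botF 21.0 5.7
botB 84.1 6.7
```

View pics/side21d.png

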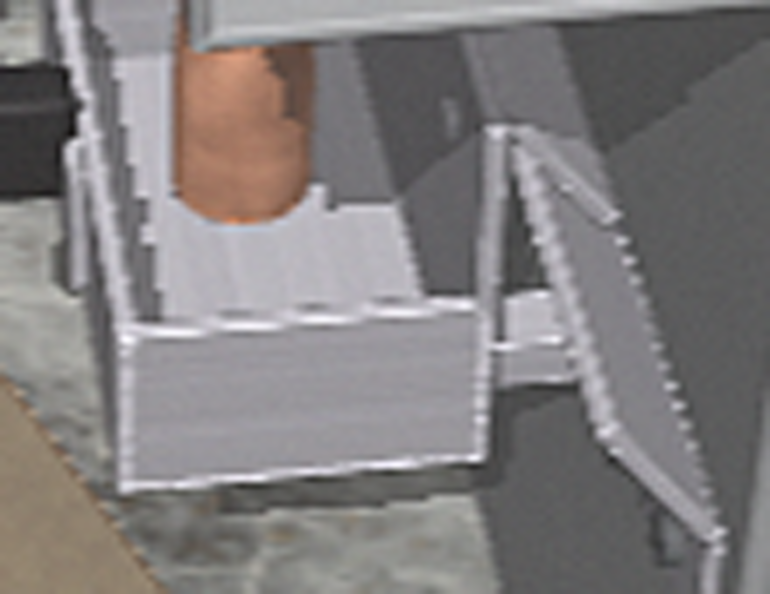

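```bash
python3 - <<'E'
from reach import *
for nm,uv in dict(rimF=(328.1,350.3),rimB=(378.6,345.8),botF=(327.4,374.2),botB=(379.3,369.4)).items():
    O,d=ray('side',uv); t=((rk(0,-40,0)-O)@ry)/(d@ry); print(nm,tor(O+t*d).round(1))
print(ctrl.close_job(), ctrl.get_state()['time'])
E
```

```text
rimF [-90.1 -40.  171. ]
rimB [-29.  -40.  170.9]
botF [-90.7 -40.  129.3]
botB [-25.8 -40.  129.1]
the job is handed in; nothing more can be done
the job is handed in; nothing more can be done
```

I hung the tray on the cleat, put the copper nozzle in it, and handed the job in at about 20 s of the 72 s.

- **Tray:** I gripped it by its block and hooked its strip over the cleat under the roof, with the front tipped up 15°. I then lowered it level and let go. It hangs about 20 mm left of the cleat's middle.
- **Nozzle:** I picked the copper one and lowered it into the tray at a 45° lean. It stands upright there. The purple look-alike was left alone.

**Last checks:**
- The tray's rim and bottom edges, read from an enlarged side view, are level to within about 1 mm. A coarser first reading gave 2–5 mm, which I put down to pixel picking.
- The bottom of the tray's back wall is where it should be when hung home. Its upper end read about 3 mm further out, which is close to the measuring error.
- The feet's contact with the panel is partly hidden behind the cleat in the side view. I inferred it from the level, steady hang.
- The tube and the purple look-alike are within a pixel of where they started.
- The gripper is clear of everything. The highest force in the readings between moves was about 24 N, when the feet pressed the panel while the tray was being seated.

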